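# Ready the solder bench: right the tipped bottles, fetch the flux, set the dial

### The arm

A 6-joint arm with a two-finger parallel gripper is mounted at the origin on the work surface. World frame = base frame: x ahead of the robot, y to its left, z up, the work surface at z = 0. Lengths are in m, angles in rad, forces in N, time in s.
With the tool pointing down it reaches from about 0.25 to 0.775 m from the base axis. Payload 8.9 kg.
Tool frame: the origin (TCP) lies between the finger pads; the fingertips stand 17 mm ahead of it and the grasp point (between the pads) lies 2 mm behind it; z points along the fingers, y is the line along which they close (so a half turn about z gives the same grasp; the last joint's range is limited). The gripper opens to 85 mm and grips with 20 to 120 N. Pads are 22 mm wide; open, the fingers measure 114 mm over their backs; the gripper's body (76 mm by 85 mm) begins 54 mm behind the grasp point. The pads swing forward as they close: fully open they stand 13 mm farther back than shut.
Start: joints at [-1.333, 0.291, -0.153, 1.127, 0, 1.431], TCP at [0.193, -0.488, 0.248] pointing down, gripper open.
Joint ranges: [-2.52, 2.52], [-0.91, 1.74], [-1.3, 1.37], [-1.96, 2.02], [-1.52, 1.47], [-3.14, 3.14]. Speed limits (rad/s): [2.22, 2.22, 2.79, 3.14, 3.14, 3.14].

### API

Orientations are given as [roll, pitch, yaw] about the fixed x, y, z axes, in that order (R = Rz(yaw) Ry(pitch) Rx(roll)).
In Python, from station import ctrl gives the robot as it stands.
- The arm moves only by the tool servo_tool, never from a script. Its argument "increments" is a list of rows, each a list of 5 numbers: the shift along the world's x, y, z normalised to -1 to 1, where 1 is 300 mm, then the turn about the world's z normalised to -1 to 1, where 1 is pi rad, then the closure, from -1 (fully open) to 1 (shut). In form: [[tx, ty, tz, turn, gripper], ...]. A call has 1 to 20 rows; each row is the pose to reach, as a shift and turn from the pose commanded when the call began, turning the shorter way round; what a row does not reach only later rows make up. A row lasts 1/12 s, in which the tool goes at most 41.7 mm and 7.16 degrees, less where a joint would pass 70% of its speed; a pose out of reach is approached as far as the arm can. A call with a number of a shift or a turn outside -1 to 1 is refused whole. A call with a gripper value outside its range is refused whole. The fingers move at their own pace and stop on an object; the grip force is fixed at half the most. Time passes only in rows, so rows that repeat a pose let the fingers close. It gives the time, the measured TCP pose, the force, the opening and the grip force at its end, in the units of the state.
- ctrl.read_state(): the state, without advancing time (a new reading comes with each control period).
- ctrl.get_image(name): name is "side" or "top"; returns (picture, depth): 384x512x3 uint8, red, green, blue; 384x512 float32, m along the optical axis (not along the pixel's ray), 0 where there is no reading.
- ctrl.camera_params(name): a dict with "K" (3x3 intrinsics, pixels), "R" (3x3) and "t" (3): a world point X has camera coordinates R X + t. Camera axes: x right, y down, z forward; pixel columns grow to the right and rows downward; lengths in m; the calibration is good to about 2 mm. A picture is of the moment at which its call begins. camera_params takes no time and is no camera call.
- ctrl.finish_job(): hands the job in; it is judged then, once.
The state is a dict: "clock": time; "joint_pos": joint angles; "dq": joint speeds; "joint_torque": joint torques, N m; "tcp_pos": TCP position; "tool_rot": TCP orientation; "contact_force": force on the tool from outside, world axes, zero at the start; "wrist_torque": the same for the moment, N m; "width": finger opening in m; "finger_force": force on a finger pad.
Only numpy, scipy, OpenCV 4.12 (cv2) and the standard library are available. Lean on these libraries where they do the work, as an engineer would, in place of code of your own. Each camera call takes 0.05 s, during which the arm holds its last target. There are 200 camera calls.

### The job

Get the solder bench ready: stand every bottle that has tipped over in the grey tray upright again, take the amber flux bottle out of the blue bin and stand it upright in the same tray with them, beside or between the others. Only when all the bottles stand safely in the tray, turn the soldering station's dial until its white pointer is at the green mark. Leave the solder spools in the bin, and do not shift the multimeter, the brass-wool tip cleaner or the iron stand behind the tray.

Things in the scene. Friction and masses are not known exactly. Their poses are not given: they have to be found in the camera images.
- tray: Shallow grey plastic spill tray, fixed, the lane in which the bottles stand in a row. Outside 118 mm (its x) by 460 mm (its y, the long way), lip 22 mm high, walls 4 mm, floor 3 mm thick. Origin: centre of its underside on the bench; z up; x points away from the robot, give or take its yaw. The bench between tray and robot is clear.
- tipped_a: White bottle, blue cap and band, at first lying on its side in the tray, cap towards the robot's side. All bottles: body 34 mm diameter to 54 mm from the base, then cap 27 mm diameter from 58 to 78 mm, 78 mm tall in all, 45 to 95 g; origin on the axis at mid-height (39 mm above the base); z runs from base to cap. Rolls easily when lying. May be absent.
- tipped_b: White bottle, red cap and band, at first lying on its side in the tray, cap towards the far side. Shape and origin as tipped_a. May be absent.
- tipped_c: White bottle, green cap and band, at first lying on its side in the tray, cap towards the robot's side. Shape and origin as tipped_a. May be absent.
- upright: The same bottle with a black cap and band, already standing in the tray. Shape and origin as tipped_a.
- flux: The flux bottle: amber glass, black cap, yellow label, at first standing upright in the blue bin. Shape and origin as tipped_a; its cap stands out 32 mm above the bin's rim.
- bin: Blue open parts bin, fixed, outside 190 mm (its x) by 140 mm (its y), 50 mm high, walls and floor 4 mm. It holds the flux bottle and two spools. Origin: centre of its underside; z up. It stands to one side of the tray, the soldering station to the other; they may be swapped.
- spool_a: Spool of solder in the bin, orange rims, 50 mm diameter, 38 mm high, standing on its flange. Origin: centre of its underside.
- spool_b: A second spool of solder like spool_a, also in the bin.
- station: Soldering station, fixed: a black wedge console 112 mm wide (its y), 150 mm deep (its x), 36 mm high at the front (towards the robot) rising to 100 mm at the back. Its sloping grey panel rises away from the robot at 26.9 degrees. Origin: centre of its underside; z up.
- dial (a joint): Temperature dial on the panel, rad, 0 to 4.71 between stops, growing clockwise seen from above. At 0 its pointer points lower left seen from the robot, at 2.36 straight up the slope (station +x); the green mark is at 2.70. Turns easily (0.03 N m), stays where left. Black disc 49 mm wide, 6 mm high, with a grip bar along the pointer 42 mm long, 13 mm wide, its top 32 mm above the panel.
- dial_grip (a point): On the dial's axis, 1 mm below the top of the grip bar, 31.5 mm above the panel. Its z axis is the dial's axis, out of the panel and tilted 26.9 degrees from vertical towards the robot's side; its x axis lies along the bar towards the pointer end and turns with the dial.
- pointer (a point): The pointer's white tip at the rim of the dial, 22.5 mm from its axis.
- mark (a point): The green index mark on the panel just outside the dial, 34.5 mm from its axis. The pointer is at the mark when pointer, mark and axis are in line.
- meter: Bystander: yellow multimeter, 150 x 75 x 34 mm, lying on the bench behind the tray. Origin: centre of its underside.
- cleaner: Bystander: tin of brass wool for cleaning tips, 64 mm diameter, 40 mm high, behind the tray. Origin: centre of its underside.
- iron_stand: Bystander: iron stand with a blue-handled soldering iron, base 100 x 70 mm, about 165 mm high, behind the tray. Origin: centre of its underside.
Not all that is in view belongs to the job. What is shaped like the tipped_c but purple is not meant.

How it is judged:
On the way, in this order (a step that is already met when the one before it is completed fails the run):
1. All bottles, the flux bottle included, stand upright on the tray's floor (angle between each of tipped_a, tipped_b, tipped_c, upright, flux's own z axis and vertical below 0.12 rad and x of tipped_a in the frame of tray between -0.055 and 0.055 m and y of tipped_a in the frame of tray between -0.226 and 0.226 m and z of tipped_a in the frame of tray between 0.036 and 0.047 m and x of tipped_b in the frame of tray between -0.055 and 0.055 m and y of tipped_b in the frame of tray between -0.226 and 0.226 m and z of tipped_b in the frame of tray between 0.036 and 0.047 m and x of tipped_c in the frame of tray between -0.055 and 0.055 m and y of tipped_c in the frame of tray between -0.226 and 0.226 m and z of tipped_c in the frame of tray between 0.036 and 0.047 m and x of upright in the frame of tray between -0.055 and 0.055 m and y of upright in the frame of tray between -0.226 and 0.226 m and z of upright in the frame of tray between 0.036 and 0.047 m and x of flux in the frame of tray between -0.055 and 0.055 m and y of flux in the frame of tray between -0.226 and 0.226 m and z of flux in the frame of tray between 0.036 and 0.047 m), for 0.2 s.
2. Then the dial's pointer is at the green mark (value of joint dial between 2.55 and 2.85 rad), for 0.2 s.
At the end, for the whole second after the job is handed in: Every bottle present stands upright (within 0.12 rad) and still on the tray's floor, inside its lip, the flux bottle among them; the dial is within 0.15 rad of the green mark (2.55 to 2.85); both spools are in the bin; multimeter, tip cleaner and iron stand are within 30 mm of where they were (all of step 1 and all of step 2 and x of spool_a in the frame of bin between -0.095 and 0.095 m and y of spool_a in the frame of bin between -0.07 and 0.07 m and z of each of spool_a, spool_b in the frame of bin below 0.045 m and x of spool_b in the frame of bin between -0.095 and 0.095 m and y of spool_b in the frame of bin between -0.07 and 0.07 m and linear speed of each of tipped_a, tipped_b, tipped_c, upright, flux below 0.02 m/s and distance of each of meter, cleaner, iron_stand from where it was at the start of the episode below 0.03 m); the robot touches nothing.
It fails at once if The multimeter, the tip cleaner or the iron stand is shifted by more than 30 mm (distance of any of meter, cleaner, iron_stand from where it was at the start of the episode above 0.03 m).
Of tipped_a, tipped_b, tipped_c only 2 to 3 are there at a start; the rules pass over those that are not, and their reading is None.
At some moment in a run one of tipped_a, tipped_b, tipped_c may be knocked a few centimetres aside while the robot is not near it.
It also fails if it takes over 210 s, if anything falls off the work surface, if the arm or the gripper's body presses on something with over 40 N, if the wrist force passes 120 N, or if a joint passes its speed limit or range.

## Working session

There is one attempt and no reset: what is moved stays moved. The work goes in short steps, Python scripts to look and compute and a tool call to move; the robot and the scene stay as the last step left them, time stands still between calls to the robot, and variables do not carry over. Pictures are saved under pics/ and viewed, at most 14 in all, crops included, and the job is handed in when it is done.

Besides the shell and the picture viewer there is one more tool, called after "Call:" in YAML: its name, and indented under it one key for each argument. servo_tool: Moves the arm, as the interface text tells. Its arguments: {"type":"object","properties":{"increments":{"type":"array"}},"required":["increments"]}

```bash
ls; mkdir -p pics; cat > h.py <<'E'
import numpy as np, cv2
from station import ctrl
def cap(n,save=None):
    im,d=ctrl.get_image(n)
    if save: cv2.imwrite('pics/'+save+'.png',cv2.cvtColor(im,cv2.COLOR_RGB2BGR))
    return im,d
def pts(n,d):
    p=ctrl.camera_params(n);K,R,t=map(np.array,(p['K'],p['R'],p['t']))
    v,u=np.mgrid[:d.shape[0],:d.shape[1]]
    c=np.stack([(u-K[0,2])/K[0,0]*d,(v-K[1,2])/K[1,1]*d,d],-1)
    return (c-t)@R
def ray(n,u,v,z):
    p=ctrl.camera_params(n);K,R,t=map(np.array,(p['K'],p['R'],p['t']))
    r=R.T@np.array([(u-K[0,2])/K[0,0],(v-K[1,2])/K[1,1],1]);o=-R.T@t
    return o+r*(z-o[2])/r[2]
E
python3 - <<'E'
from h import *
for n in('top','side'):
    im,d=cap(n,n+'0');np.savez(n+'0.npz',im=im,d=d)
    p=ctrl.camera_params(n);print(n,np.round(-np.array(p['R']).T@p['t'],3),p['K'][0])
print(ctrl.read_state())
E
```

```text
pics
top [ 0.452 -0.005  1.094] [372.70523959   0.         252.47690907]
side [ 0.534 -0.666  0.774] [362.33691948   0.         254.08387464]
{'clock': 0.1, 'joint_pos': array([-1.33330871e+00,  2.91244237e-01, -1.54060906e-01,  1.12672307e+00,
        1.25153678e-05,  1.43147983e+00]), 'dq': array([-0.0005233 , -0.00271151,  0.00269048, -0.00016969, -0.00088677,
        0.00043221]), 'joint_torque': array([ 1.10364901e-03, -5.37978566e+01,  3.31918502e+01,  9.28550551e-03,
       -1.91304280e-04, -2.72518605e-06]), 'tcp_pos': array([ 0.19308067, -0.48778684,  0.24777544]), 'tool_rot': array([-3.14037444e+00, -1.83461242e-04,  3.76803992e-01]), 'contact_force': array([-0.37081265, -0.10643682, -0.45061602]), 'wrist_torque': array([ 0.0024901 , -0.0501436 ,  0.00668592]), 'finger_force': 0.0, 'width': 0.08552497859504687}
```

View pics/top0.png

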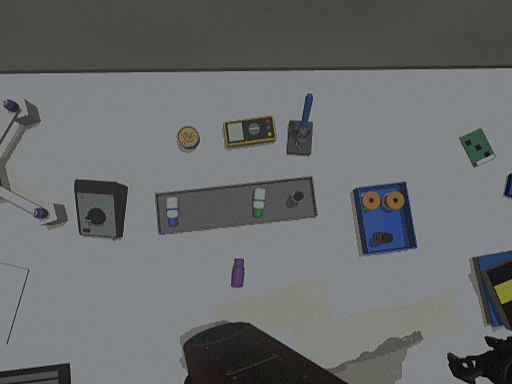

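View pics/side0.png

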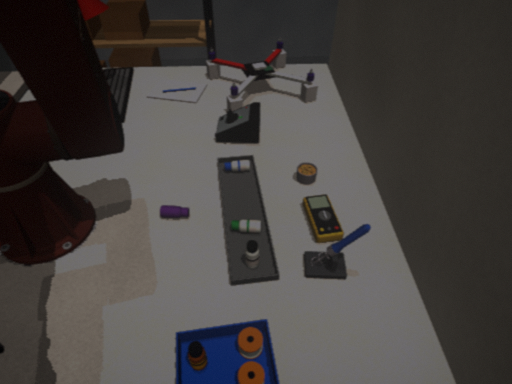

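The top view shows the blue-capped bottle at (172,212), the green-capped one at (259,203), and the black-capped upright one at (297,198). The flux bottle is in the bin at (382,238), and the dial is at (96,215). There is no red bottle. The purple decoy lies on the bench at (238,272).

Things that could be confused:
- **Green tipped_c (259,203) or purple (238,272):** I choose the green one in the tray.
- **Flux (382,238) or upright (297,198), both black-capped:** flux is the one in the bin.

Next I'll check a close crop and measure.

```bash
cat > meas.py <<'E'
from h import *
def hsvmask(im,lo,hi): return cv2.inRange(cv2.cvtColor(im,cv2.COLOR_RGB2HSV),np.array(lo),np.array(hi))>0
C={'blue':((105,120,50),(125,255,255)),'green':((50,100,40),(85,255,255)),'white':((0,0,150),(180,60,255))}
def tri(uv1,uv2):
    A=[];b=[]
    for n,(u,v) in(('top',uv1),('side',uv2)):
        p=ctrl.camera_params(n);P=np.array(p['K'])@np.c_[p['R'],p['t']]
        for r,c in((0,u),(1,v)):
            q=P[r]-c*P[2];A.append(q[:3]);b.append(-q[3])
    x,res,_,_=np.linalg.lstsq(np.array(A),np.array(b),rcond=None);return x
E
python3 - <<'E'
from meas import *
D={n:np.load(n+'0.npz') for n in('top','side')}
im=D['top']['im'];P=pts('top',D['top']['d'])
big=cv2.cvtColor(np.hstack([cv2.resize(im[170:270,60:190],None,fx=3,fy=3,interpolation=2),cv2.resize(im[170:270,235:365],None,fx=3,fy=3,interpolation=2)]),cv2.COLOR_RGB2BGR)
b2=cv2.cvtColor(cv2.resize(D['side']['im'][95:275,180:340],None,fx=1.66,fy=1.66,interpolation=2),cv2.COLOR_RGB2BGR)
b3=cv2.cvtColor(cv2.resize(D['side']['im'][310:384,160:290],None,fx=3,fy=3,interpolation=2),cv2.COLOR_RGB2BGR)
out=np.zeros((600,780,3),np.uint8);out[:300]=big;out[300:300+b2.shape[0],:b2.shape[1]]=b2;out[300:300+b3.shape[0],300:690]=b3
cv2.imwrite('pics/crop.png',out)
T=im.astype(int)
def box(m,u0,v0,u1,v1):
    k=np.zeros(m.shape,bool);k[v0:v1,u0:u1]=1;return m&k
for name,k,b in(('blue','blue',(160,190,185,235)),('bluewhite','white',(160,190,185,235)),('green','green',(248,180,270,225)),('grwhite','white',(248,180,270,225))):
    m=box(hsvmask(im,*C[k]),*b);v,u=np.nonzero(m);print(name,m.sum(),u.mean(),v.mean(),P[m].mean(0).round(4),P[m][:,2].max().round(4))
# object above tray, by depth
for name,b,lo in(('tilt blue',(160,190,185,235),.012),('green',(248,180,270,225),.012),('upright',(280,180,312,215),.06),('flux',(365,225,400,250),.065),('dial',(80,200,112,230),.0)):
    m=box((P[...,2]>lo)&(P[...,2]<.2),*b);q=P[m];print(name,len(q),q.min(0).round(4),q.max(0).round(4),np.median(q,0).round(4))
# tray
m=box((P[...,2]>.012)&(P[...,2]<.035),145,170,325,245).astype(np.uint8)
r=cv2.minAreaRect(P[m>0][:,:2].astype(np.float32));print('tray',r)
m=box((P[...,2]>.04)&(P[...,2]<.06),345,175,425,262);print('bin',cv2.minAreaRect(P[m][:,:2].astype(np.float32)))
print('purple',[P[272,238].round(3)])
m=box((P[...,2]>.02),70,170,132,245);print('station',cv2.minAreaRect(P[m][:,:2].astype(np.float32)))
E
```

```text
blue 68 172.61764705882354 218.60294117647058 [0.4993 0.2067 0.0332] 0.0414<stdin>:13: RuntimeWarning: Mean of empty slice.
  ret = ret.dtype.type(ret / rcount)
  ret = um.true_divide(
Traceback (most recent call last):
ValueError: zero-size array to reduction operation maximum which has no identity
```

View pics/crop.png

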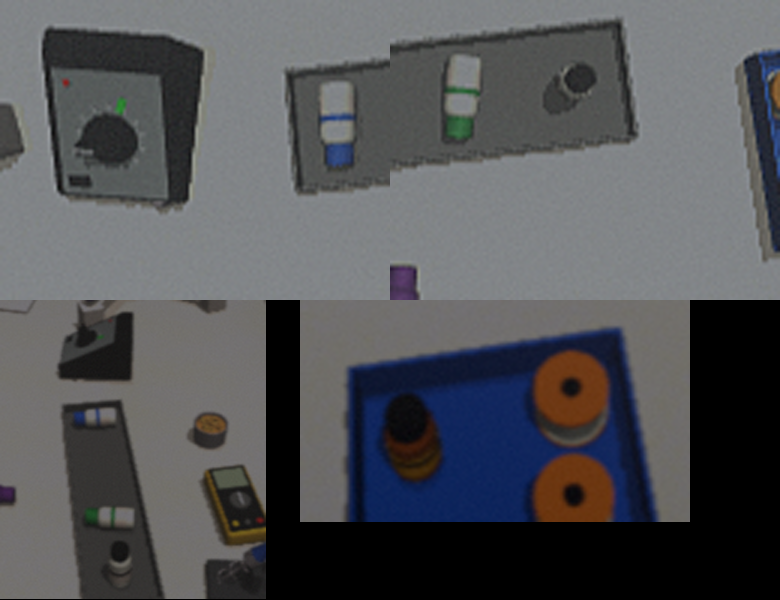

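The crop confirms the choices: the blue and green caps lie in the tray facing the robot, and the amber flux is in the bin. The dial's pointer points left and slightly down, and the green mark is just right of up.

```bash
sed -i "s/(0,0,150),(180,60,255)/(0,0,135),(180,50,255)/" meas.py; cat >> meas.py <<'E'
def box(m,u0,v0,u1,v1):
    k=np.zeros(m.shape,bool);k[v0:v1,u0:u1]=1;return m&k
E
python3 - <<'E'
from meas import *
D={n:np.load(n+'0.npz') for n in('top','side')}
im=D['top']['im'];P=pts('top',D['top']['d']);S=pts('side',D['side']['d']);ims=D['side']['im']
for nm,b in(('blueB',(160,190,185,235)),('greenB',(248,180,270,225)),('upright',(280,180,312,215)),('flux',(365,225,400,250)),('dial',(84,202,110,228)),('bench',(180,250,220,280)),('trayfloor',(190,200,240,215))):
    q=P[b[1]:b[3],b[0]:b[2]].reshape(-1,3);q=q[np.isfinite(q).all(1)]
    zt=np.percentile(q[:,2],97);print(nm,'z97',zt.round(4),'zmed',np.median(q[:,2]).round(4))
    lo={'blueB':.022,'greenB':.022,'upright':.065,'flux':.066}.get(nm)
    if lo:
        k=q[q[:,2]>lo];r=cv2.minAreaRect(k[:,:2].astype(np.float32));print('   ',len(k),k.mean(0).round(4),r)
# two-view caps
for k,bt,bs in(('blue',(160,190,185,235),(220,155,252,178)),('green',(248,180,270,225),(228,215,265,240))):
    a=box(hsvmask(im,*C[k]),*bt);c=box(hsvmask(ims,*C[k]),*bs)
    f=lambda m:np.nonzero(m)[::-1]
    ua,ub=np.array(f(a)).mean(1),np.array(f(c)).mean(1);print(k,a.sum(),c.sum(),tri(ua,ub).round(4),S[c].mean(0).round(4))
m=box((P[...,2]>.013)&(P[...,2]<.035),145,170,325,245)
print('tray',cv2.minAreaRect(P[m][:,:2].astype(np.float32)))
m=box((P[...,2]>.04)&(P[...,2]<.06),345,175,425,262);print('bin',cv2.minAreaRect(P[m][:,:2].astype(np.float32)))
m=box((P[...,2]>.02),70,170,132,245);print('station',cv2.minAreaRect(P[m][:,:2].astype(np.float32)))
m=box(hsvmask(im,(50,100,40),(85,255,255)),80,190,115,215);print('mark',np.array(np.nonzero(m)).mean(1),P[m].mean(0))
E
```

```text
blueB z97 0.0388 zmed 0.0061
    370 [0.5229 0.2058 0.0469] ((0.5178110003471375, 0.11968422681093216), (0.2537533640861511, 0.12424120306968689), 88.3022689819336)
greenB z97 0.0395 zmed 0.0062
    355 [ 0.5441 -0.0374  0.0479] ((0.5294557809829712, -0.03752155974507332), (0.06093396618962288, 0.1564100831747055), 88.70603942871094)
upright z97 0.0831 zmed 0.0051
    84 [ 0.55   -0.1376  0.1295] ((0.5121304988861084, -0.0769021287560463), (0.024968480691313744, 0.18549691140651703), 32.62461471557617)
flux z97 0.0844 zmed 0.0068
    94 [ 0.4377 -0.382   0.0816] ((0.43762731552124023, -0.3837965726852417), (0.024920128285884857, 0.02557249739766121), 52.63595199584961)
dial z97 0.0953 zmed 0.0762
bench z97 0.0056 zmed 0.0015
trayfloor z97 0.0086 zmed 0.0048
blue 68 46 [0.4968 0.2083 0.0232] [0.494  0.2016 0.0285]
green 64 57 [ 0.5183 -0.0361  0.0233] [ 0.5154 -0.0418  0.0297]
tray ((0.539077639579773, 0.027440011501312256), (0.1181662455201149, 0.4600038528442383), 5.4418768882751465)
bin ((0.49365878105163574, -0.39722299575805664), (0.19020511209964752, 0.14119957387447357), 6.300971984863281)
station ((0.5126339793205261, 0.22710742056369781), (0.4730742871761322, 0.15496674180030823), 85.3781967163086)
mark [204.76923077  99.84615385] [0.53781489 0.39384764 0.08169978]
```

```bash
cat >> meas.py <<'E'
def axis(P,b,lo=.024,hi=.05):
    q=box((P[...,2]>lo)&(P[...,2]<hi),*b);q=P[q];c=np.median(q[:,:2],0)
    q=q[np.abs(q[:,:2]-c).max(1)<.055]
    r=cv2.minAreaRect(q[:,:2].astype(np.float32));B=cv2.boxPoints(r)
    e=[B[1]-B[0],B[2]-B[1]];a=max(e,key=np.linalg.norm);a=a/np.linalg.norm(a);a=a*np.sign(a[0])
    return np.array(r[0]).round(4),np.array(r[1]).round(4),np.degrees(np.arctan2(a[1],a[0])).round(1),len(q)
def capxy(P,b,lo=.068,hi=.1):
    q=P[box((P[...,2]>lo)&(P[...,2]<hi),*b)];c,r=cv2.minEnclosingCircle(q[:,:2].astype(np.float32));return np.round(c,4),round(r,4),np.median(q[:,2]).round(4)
E
python3 - <<'E'
from meas import *
D=np.load('top0.npz');P=pts('top',D['d']);im=D['im']
print('blue',axis(P,(160,190,185,235)));print('green',axis(P,(248,180,270,225)))
print('upr',capxy(P,(280,180,312,215)));print('flux',capxy(P,(365,225,400,250)))
m=box((P[...,2]>.0),84,202,110,228)
# white pointer
g=cv2.cvtColor(im,cv2.COLOR_RGB2HSV)
q=P[202:228,82:112];print(np.round(q[::3,::3,2]*1000).astype(int))
print(g[202:228:2,80:112,2][:, ::2])
E
```

```text
blue (array([0.5314, 0.2175]), array([0.096 , 0.0488]), np.float32(3.9), 317)
green (array([ 0.545 , -0.0396]), array([0.1134, 0.0434]), np.float32(6.6), 303)
upr (array([ 0.5559, -0.1452]), 0.0134, np.float64(0.0823))
flux (array([ 0.4383, -0.3843]), 0.0142, np.float64(0.0831))
[[80 85 78 81 84 81 86 85 84 84]
 [78 79 80 78 77 80 79 79 82 78]
 [75 75 76 73 82 80 79 76 74 78]
 [70 70 76 76 79 80 77 78 73 72]
 [63 67 74 77 76 75 72 78 65 69]
 [61 96 96 92 96 97 91 72 65 67]
 [57 90 95 90 92 95 94 71 59 59]
 [52 54 53 55 63 59 61 56 56 56]
 [46 51 50 50 48 50 53 52 49 54]]
[[ 89  92  93  90  92  91  89  90  90  91  95  94  93  91  90  92]
 [ 92  88  87  91  90  91  92  91  85  98 133  92  90  93  89  92]
 [ 89  88  93  92  90  96  87  91 110 110 131  93  95  91  93  93]
 [ 90  93  87  97  90  95  70  49  59  68  83  92  90  93  87  94]
 [ 92  89  93  89 103  47  42  39  47  41  42  75  96  94  96  89]
 [ 93  91  92  94  49  37  42  46  44  42  42  38  77  88  91  92]
 [ 94  92  91 109  38  41  42  45  45  35  47  40  38 105 101  92]
 [ 98  89  89  73  43  43  43  44  42  42  40  38  41  98  93  93]
 [ 99  90  82  36  37  44  46  43  42  40  42  45  45 101  94  92]
 [ 98  88 106  82  98 103  43  46  41  47  41  40  39  89  94  89]
 [ 88  95  94  75  56  57  40  40  42  38  42  41  87  88  89  92]
 [ 67  91  90  93  65  67  71  61  52  56  62  69  96  93  94  96]
 [ 63  92  92  91  94  94  89  95  86  88  96  84  93  92  93  94]]
```

```bash
cat >> meas.py <<'E'
def lying(im,k,b):
    "cap centroid and whole-bottle axis from the top picture, rays onto z=.03"
    cm=box(hsvmask(im,*C[k]),*b);w=box(hsvmask(im,(0,0,130),(180,70,255)),*b)|cm
    v,u=np.nonzero(w);q=np.array([ray('top',a,c,.028)[:2] for a,c in zip(u,v)])
    c=q.mean(0);a=np.linalg.svd(q-c,full_matrices=False)[2][0]
    v,u=np.nonzero(cm);kc=np.array([ray('top',a,c,.028)[:2] for a,c in zip(u,v)])
    s=(q-c)@a;t=(q-c)@np.array([-a[1],a[0]])
    return dict(c=c.round(4),n=len(q),cap=kc.mean(0).round(4),capmed=np.median(kc,0).round(4),ang=np.degrees(np.arctan2(a[1],a[0])).round(1),s=(s.min().round(3),s.max().round(3)),w=np.ptp(t).round(3))
E
python3 - <<'E'
from meas import *
im=np.load('top0.npz')['im']
print(lying(im,'blue',(160,190,185,235)));print(lying(im,'green',(248,180,270,225)))
E
```

```text
{'c': array([0.5241, 0.2109]), 'n': 230, 'cap': array([0.4995, 0.2077]), 'capmed': array([0.4955, 0.2067]), 'ang': np.float64(-167.4), 's': (np.float64(-0.064), np.float64(0.075)), 'w': np.float64(0.05)}
{'c': array([ 0.5492, -0.0378]), 'n': 214, 'cap': array([ 0.5209, -0.0356]), 'capmed': array([ 0.5172, -0.0358]), 'ang': np.float64(-176.9), 's': (np.float64(-0.06), np.float64(0.071)), 'w': np.float64(0.051)}
```

Call:
servo_tool:
  increments:
    - [0.817, 0.345, -0.26, -0.12, -1]
    - [0.817, 0.345, -0.26, -0.12, -1]
    - [0.817, 0.345, -0.26, -0.12, -1]
    - [0.817, 0.345, -0.26, -0.12, -1]
    - [0.817, 0.345, -0.26, -0.12, -1]
    - [0.817, 0.345, -0.26, -0.12, -1]
    - [0.817, 0.345, -0.26, -0.12, -1]
    - [0.817, 0.345, -0.26, -0.12, -1]
    - [0.817, 0.345, -0.26, -0.12, -1]
    - [0.817, 0.345, -0.26, -0.12, -1]
    - [0.817, 0.345, -0.26, -0.12, -1]

```text
clock: 1.02
tcp_pos: [0.4374, -0.3852, 0.1705]
tool_rot: [3.141, 0.0, -0.001]
contact_force: [-0.1, -0.2, 0.2]
width: 0.0853
finger_force: 0.0
```

Call:
servo_tool:
  increments:
    - [0.003, 0.003, -0.11, 0, -1]
    - [0.003, 0.003, -0.22, 0, -1]
    - [0.003, 0.003, -0.328, 0, -1]
    - [0.003, 0.003, -0.328, 0, -1]
    - [0.003, 0.003, -0.328, 0, 1]
    - [0.003, 0.003, -0.328, 0, 1]
    - [0.003, 0.003, -0.328, 0, 1]
    - [0.003, 0.003, -0.328, 0, 1]
    - [0.003, 0.003, -0.328, 0, 1]
    - [0.003, 0.003, -0.328, 0, 1]
    - [0.003, 0.003, -0.328, 0, 1]
    - [0.003, 0.003, -0.328, 0, 1]

```text
clock: 2.02
tcp_pos: [0.4405, -0.3847, 0.0746]
tool_rot: [3.139, -0.003, 0.0]
contact_force: [-1.7, 2.5, 16.2]
width: 0.025
finger_force: 90.2
```

Call:
servo_tool:
  increments:
    - [0, 0, 0.13, 0, 1]
    - [0, 0, 0.26, 0, 1]
    - [0, 0, 0.42, 0, 1]
    - [0, 0, 0.42, 0, 1]
    - [0.2, 0.9, 0.42, 0, 1]
    - [0.2, 0.9, 0.42, 0, 1]
    - [0.2, 0.9, 0.42, 0, 1]
    - [0.2, 0.9, 0.42, 0, 1]
    - [0.2, 0.9, 0.42, 0, 1]
    - [0.2, 0.9, 0.42, 0, 1]
    - [0.2, 0.9, 0.42, 0, 1]
    - [0.2, 0.9, 0.42, 0, 1]
    - [0.2, 0.9, 0.42, 0, 1]

```text
clock: 3.1
tcp_pos: [0.4997, -0.1125, 0.1986]
tool_rot: [3.141, -0.001, 0.003]
contact_force: [-0.3, -0.4, -0.2]
width: 0.025
finger_force: 88.4
```

```bash
python3 - <<'E'
from meas import *
im,d=cap('side','s1');cap('top','t1')
a=cv2.imread('pics/s1.png')[120:340,130:380];cv2.imwrite('pics/c1.png',np.hstack([cv2.resize(a,None,fx=1.6,fy=1.6),cv2.resize(cv2.imread('pics/t1.png')[150:300,130:340],(400,352))]))
E
```

```text
(no output)
```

View pics/c1.png

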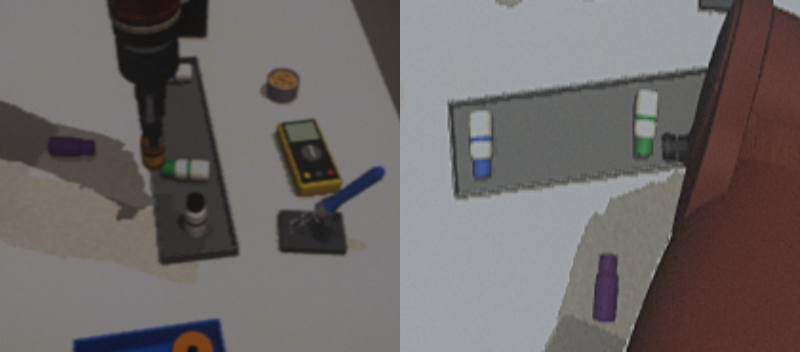

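Call:
servo_tool:
  increments:
    - [0.111, 0.675, 0, 0, 1]
    - [0.111, 0.675, 0, 0, 1]
    - [0.111, 0.675, 0, 0, 1]
    - [0.111, 0.675, 0, 0, 1]
    - [0.111, 0.675, 0, 0, 1]
    - [0.111, 0.675, 0, 0, 1]
    - [0.111, 0.675, 0, 0, 1]
    - [0.111, 0.675, -0.13, 0, 1]
    - [0.111, 0.675, -0.25, 0, 1]
    - [0.111, 0.675, -0.33, 0, 1]
    - [0.111, 0.675, -0.39, 0, 1]
    - [0.111, 0.675, -0.41, 0, 1]
    - [0.111, 0.675, -0.417, 0, 1]
    - [0.111, 0.675, -0.417, 0, 1]

```text
clock: 4.37
tcp_pos: [0.5323, 0.0788, 0.0739]
tool_rot: [-3.135, 0.001, 0.009]
contact_force: [-2.0, -0.6, 3.0]
width: 0.0248
finger_force: 88.9
```

Call:
servo_tool:
  increments:
    - [0, 0, 0, 0, 0.0]
    - [0, 0, 0, 0, -0.4]
    - [0, 0, 0, 0, -0.4]
    - [0, 0, 0, 0, -0.4]
    - [0, 0, 0, 0, -0.4]
    - [0, 0, 0.1, 0, -0.4]
    - [0, 0, 0.2, 0, -0.4]
    - [0, 0, 0.42, 0, -0.4]
    - [0, 0, 0.42, 0, -1]
    - [0, 0, 0.42, 0, -1]

```text
clock: 5.2
tcp_pos: [0.5355, 0.0807, 0.2043]
tool_rot: [-3.135, -0.008, 0.012]
contact_force: [0.7, -0.0, -1.2]
width: 0.0812
finger_force: 0.0
```

```bash
python3 - <<'E'
from meas import *
print(ctrl.read_state()['tcp_pos'])
im,d=cap('top','t2');ims,_=cap('side','s2')
a=cv2.imread('pics/s2.png')[120:340,130:380];cv2.imwrite('pics/c2.png',np.hstack([cv2.resize(a,None,fx=1.6,fy=1.6),cv2.resize(cv2.imread('pics/t2.png')[150:300,130:340],(400,352))]))
print(lying(im,'blue',(163,190,185,230)));print(lying(im,'green',(248,186,270,222)))
E
```

```text
[0.53548981 0.08074759 0.20430968]meas.py:25: RuntimeWarning: Mean of empty slice.
  c=q.mean(0);a=np.linalg.svd(q-c,full_matrices=False)[2][0]
  ret = ret.dtype.type(ret / rcount)
Traceback (most recent call last):
  File "meas.py", line 25, in lying
    c=q.mean(0);a=np.linalg.svd(q-c,full_matrices=False)[2][0]
                  ~~~~~~~~~~~~~^^^^^^^^^^^^^^^^^^^^^^^^^
numpy.linalg.LinAlgError: 1-dimensional array given. Array must be at least two-dimensional
```

View pics/c2.png

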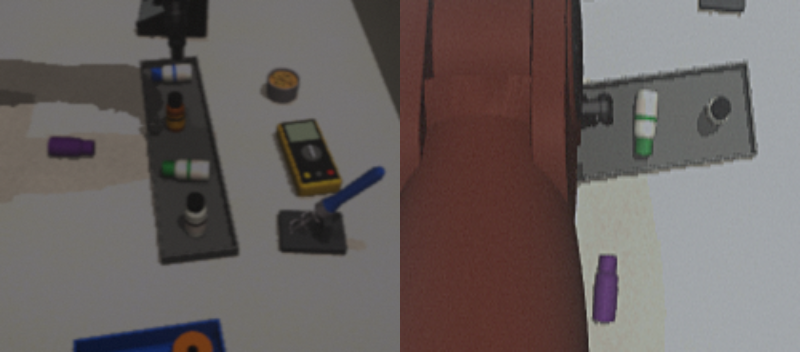

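The side view shows the flux standing in the tray. Green is unmoved. Now I'll grip green at its cap and see whether it pivots when lifted.

Call:
servo_tool:
  increments:
    - [-0.068, -0.389, -0.2, -0.023, -1]
    - [-0.068, -0.389, -0.2, -0.023, -1]
    - [-0.068, -0.389, -0.2, -0.023, -1]
    - [-0.068, -0.389, -0.3, -0.023, -1]
    - [-0.068, -0.389, -0.4, -0.023, -1]
    - [-0.068, -0.389, -0.5, -0.023, -1]
    - [-0.068, -0.389, -0.56, -0.023, -1]
    - [-0.068, -0.389, -0.6, -0.023, -1]
    - [-0.068, -0.389, -0.6, -0.023, -1]
    - [-0.068, -0.389, -0.6, -0.023, -1]

```text
clock: 6.13
tcp_pos: [0.5107, -0.0357, 0.0176]
tool_rot: [-3.134, 0.003, -0.061]
contact_force: [0.1, -0.0, 1.0]
width: 0.0856
finger_force: 0.0
```

Call:
servo_tool:
  increments:
    - [0, 0, 0, 0, 1]
    - [0, 0, 0, 0, 1]
    - [0, 0, 0, 0, 1]
    - [0, 0, 0, 0, 1]
    - [0, 0, 0, 0, 1]
    - [0, 0, 0, 0, 1]
    - [0, 0, 0, 0, 1]
    - [0, 0, 0, 0, 1]

```text
clock: 6.8
tcp_pos: [0.5129, -0.0374, 0.0201]
tool_rot: [-3.138, -0.002, -0.061]
contact_force: [-3.5, -5.9, 12.2]
width: 0.0253
finger_force: 61.0
```

Call:
servo_tool:
  increments:
    - [0.0, 0, 0.05, 0, 1]
    - [0, 0, 0.1, 0, 1]
    - [0, 0, 0.15, 0, 1]
    - [0, 0, 0.2, 0, 1]
    - [0, 0, 0.24, 0, 1]
    - [0, 0, 0.24, 0, 1]

```text
clock: 7.3
tcp_pos: [0.5137, -0.0363, 0.0931]
tool_rot: [-3.135, -0.004, -0.06]
contact_force: [0.8, -0.2, -1.1]
width: 0.0249
finger_force: 58.9
```

```bash
python3 - <<'E'
from meas import *
cap('side','s3')
a=cv2.imread('pics/s3.png')[150:300,190:310];cv2.imwrite('pics/c3.png',cv2.resize(a,None,fx=3.5,fy=3.5,interpolation=2))
E
```

```text
(no output)
```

View pics/c3.png

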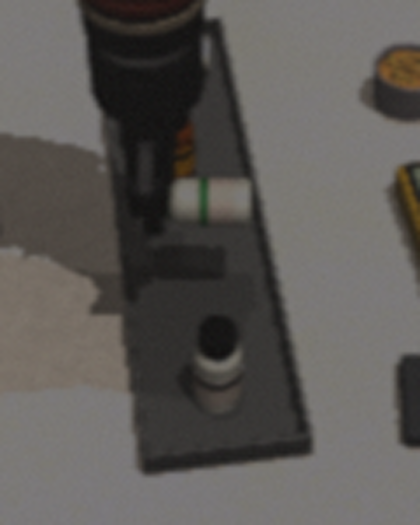

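The side view shows green held rigidly horizontal at the cap. I'll lower it to just above standing height and relax the grip a little at a time so it swings down by gravity.

Call:
servo_tool:
  increments:
    - [0.04, 0, -0.053, 0, 1]
    - [0.04, 0, -0.053, 0, 1]
    - [0.04, 0, -0.053, 0, 0.7]
    - [0.04, 0, -0.053, 0, 0.7]
    - [0.04, 0, -0.053, 0, 0.7]

```text
clock: 7.77
tcp_pos: [0.5236, -0.0359, 0.0749]
tool_rot: [-3.135, 0.001, -0.061]
contact_force: [1.0, -0.2, -0.1]
width: 0.0252
finger_force: 59.0
```

Call:
servo_tool:
  increments:
    - [0, 0, 0, 0, 0.55]
    - [0, 0, 0, 0, 0.55]
    - [0, 0, 0, 0, 0.55]

```text
clock: 8.02
tcp_pos: [0.5242, -0.036, 0.0752]
tool_rot: [-3.135, -0.0, -0.061]
contact_force: [-0.2, -0.4, -0.9]
width: 0.0249
finger_force: 59.0
```

Call:
servo_tool:
  increments:
    - [0, 0, 0, 0, 0.47]
    - [0, 0, 0, 0, 0.47]
    - [0, 0, 0, 0, 0.47]

```text
clock: 8.27
tcp_pos: [0.5242, -0.036, 0.075]
tool_rot: [-3.135, -0.0, -0.061]
contact_force: [0.4, -0.3, -0.7]
width: 0.0251
finger_force: 59.0
```

Call:
servo_tool:
  increments:
    - [0, 0, 0, 0, 0.44]
    - [0, 0, 0, 0, 0.44]
    - [0, 0, 0, 0, 0.44]

```text
clock: 8.52
tcp_pos: [0.5241, -0.036, 0.0749]
tool_rot: [-3.135, 0.0, -0.061]
contact_force: [1.4, -0.0, -1.0]
width: 0.0257
finger_force: 59.0
```

Call:
servo_tool:
  increments:
    - [0, 0, 0, 0, 0.425]
    - [0, 0, 0, 0, 0.425]
    - [0, 0, 0, 0, 0.425]

```text
clock: 8.77
tcp_pos: [0.5241, -0.036, 0.0749]
tool_rot: [-3.135, 0.0, -0.061]
contact_force: [0.3, -0.5, -0.7]
width: 0.0254
finger_force: 59.0
```

Call:
servo_tool:
  increments:
    - [0, 0, 0, 0, 0.415]
    - [0, 0, 0, 0, 0.415]
    - [0, 0, 0, 0, 0.415]

```text
clock: 9.02
tcp_pos: [0.5242, -0.036, 0.0749]
tool_rot: [-3.135, 0.0, -0.061]
contact_force: [0.5, 0.4, -0.7]
width: 0.0249
finger_force: 56.6
```

Call:
servo_tool:
  increments:
    - [0, 0, 0, 0, 0.405]
    - [0, 0, 0, 0, 0.405]
    - [0, 0, 0, 0, 0.405]

```text
clock: 9.27
tcp_pos: [0.5242, -0.036, 0.0749]
tool_rot: [-3.135, 0.0, -0.061]
contact_force: [-0.7, 0.4, -1.4]
width: 0.0255
finger_force: 42.5
```

Call:
servo_tool:
  increments:
    - [0, 0, 0, 0, 0.4]
    - [0, 0, 0, 0, 0.395]
    - [0, 0, 0, 0, 0.395]

```text
clock: 9.52
tcp_pos: [0.5242, -0.036, 0.0749]
tool_rot: [-3.135, -0.0, -0.061]
contact_force: [-0.1, 0.2, -0.6]
width: 0.0261
finger_force: 29.2
```

Call:
servo_tool:
  increments:
    - [0, 0, 0, 0, 0.39]
    - [0, 0, 0, 0, 0.388]
    - [0, 0, 0, 0, 0.388]

```text
clock: 9.77
tcp_pos: [0.5241, -0.036, 0.0749]
tool_rot: [-3.135, 0.0, -0.061]
contact_force: [-0.6, 0.2, -0.6]
width: 0.0262
finger_force: 20.3
```

Call:
servo_tool:
  increments:
    - [0, 0, 0, 0, 0.384]
    - [0, 0, 0, 0, 0.38]
    - [0, 0, 0, 0, 0.38]

```text
clock: 10.02
tcp_pos: [0.5242, -0.036, 0.0749]
tool_rot: [-3.135, 0.0, -0.06]
contact_force: [0.3, -0.3, -0.5]
width: 0.0266
finger_force: 11.0
```

Call:
servo_tool:
  increments:
    - [0, 0, 0, 0, 0.378]
    - [0, 0, 0, 0, 0.377]
    - [0, 0, 0, 0, 0.377]

```text
clock: 10.27
tcp_pos: [0.5242, -0.036, 0.0749]
tool_rot: [-3.135, 0.0, -0.061]
contact_force: [0.3, -0.4, -0.6]
width: 0.0266
finger_force: 7.8
```

```bash
python3 - <<'E'
from meas import *
cap('side','s4')
a=cv2.imread('pics/s4.png')[150:300,190:310];cv2.imwrite('pics/c4.png',cv2.resize(a,None,fx=3.5,fy=3.5,interpolation=2))
E
```

```text
(no output)
```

View pics/c4.png

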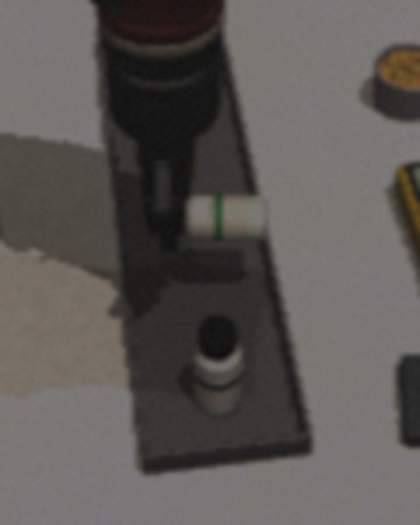

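```bash
cat >> meas.py <<'E'
def band(b=(225,170,290,260),k='green',white=(0,0,95)):
    im,_=cap('side');w=box(hsvmask(im,white,(180,90,255)),*b)
    n,l,s,c=cv2.connectedComponentsWithStats(w.astype(np.uint8))
    g=box(hsvmask(im,*C[k]),*b);v,u=np.nonzero(g)
    print([(s[i].tolist(),c[i].round(1).tolist()) for i in range(1,n) if s[i,4]>25],'colour',len(u),u.mean().round(1),v.mean().round(1),ctrl.read_state()['finger_force'])
E
python3 -c "from meas import *;band()"
```

```text
[([253, 170, 37, 90, 2239], [276.1, 208.4]), ([244, 206, 7, 9, 58], [247.1, 210.2])] colour 0 nan nan 7.789237797260284meas.py:33: RuntimeWarning: Mean of empty slice.
  print([(s[i].tolist(),c[i].round(1).tolist()) for i in range(1,n) if s[i,4]>25],'colour',len(u),u.mean().round(1),v.mean().round(1),ctrl.read_state()['finger_force'])
  ret = ret.dtype.type(ret / rcount)
```

Call:
servo_tool:
  increments:
    - [0, 0, 0, 0, 0.3755]
    - [0, 0, 0, 0, 0.3755]
    - [0, 0, 0, 0, 0.3755]

```text
clock: 10.62
tcp_pos: [0.5242, -0.036, 0.0749]
tool_rot: [-3.135, 0.0, -0.061]
contact_force: [0.5, -0.4, -1.0]
width: 0.0263
finger_force: 6.3
```

```bash
python3 -c "from meas import *;band()"
```

```text
[([254, 170, 36, 90, 2237], [276.1, 208.4]), ([244, 206, 7, 9, 58], [247.1, 210.2]), ([247, 251, 11, 5, 26], [252.7, 253.7])] colour 0 nan nan 6.270282045006752meas.py:33: RuntimeWarning: Mean of empty slice.
  print([(s[i].tolist(),c[i].round(1).tolist()) for i in range(1,n) if s[i,4]>25],'colour',len(u),u.mean().round(1),v.mean().round(1),ctrl.read_state()['finger_force'])
  ret = ret.dtype.type(ret / rcount)
```

Call:
servo_tool:
  increments:
    - [0, 0, 0, 0, 0.374]
    - [0, 0, 0, 0, 0.374]
    - [0, 0, 0, 0, 0.374]

```text
clock: 10.92
tcp_pos: [0.5241, -0.036, 0.0749]
tool_rot: [-3.135, 0.0, -0.061]
contact_force: [0.3, 1.2, -0.7]
width: 0.0267
finger_force: 4.8
```

```bash
python3 -c "from meas import *;band()"
```

```text
[([253, 170, 37, 90, 2238], [276.1, 208.4]), ([244, 206, 7, 10, 59], [247.2, 210.3]), ([248, 251, 10, 5, 26], [252.7, 253.7])] colour 0 nan nan 4.821394309401512meas.py:33: RuntimeWarning: Mean of empty slice.
  print([(s[i].tolist(),c[i].round(1).tolist()) for i in range(1,n) if s[i,4]>25],'colour',len(u),u.mean().round(1),v.mean().round(1),ctrl.read_state()['finger_force'])
  ret = ret.dtype.type(ret / rcount)
```

Call:
servo_tool:
  increments:
    - [0, 0, 0, 0, 0.3725]
    - [0, 0, 0, 0, 0.3725]
    - [0, 0, 0, 0, 0.3725]

```text
clock: 11.22
tcp_pos: [0.5241, -0.036, 0.0749]
tool_rot: [-3.135, 0.0, -0.061]
contact_force: [0.6, -0.7, -0.5]
width: 0.0268
finger_force: 4.1
```

```bash
python3 -W ignore -c "from meas import *;band()"
```

```text
[([257, 170, 33, 90, 2125], [277.0, 208.2]), ([244, 209, 8, 10, 61], [247.7, 213.7]), ([254, 213, 10, 11, 83], [258.5, 218.5]), ([248, 251, 10, 5, 26], [252.7, 253.7])] colour 3 243.0 211.0 4.065662249922752
```

Call:
servo_tool:
  increments:
    - [0, 0, 0, 0, 0.3715]
    - [0, 0, 0, 0, 0.3715]
    - [0, 0, 0, 0, 0.3715]

```text
clock: 11.52
tcp_pos: [0.5242, -0.036, 0.0749]
tool_rot: [-3.135, 0.0, -0.061]
contact_force: [0.2, -0.4, -0.8]
width: 0.0268
finger_force: 3.2
```

```bash
python3 -W ignore -c "from meas import *;band()"
```

```text
[([257, 170, 33, 90, 2124], [277.0, 208.2]), ([244, 209, 9, 10, 60], [247.7, 213.8]), ([254, 213, 10, 11, 82], [258.6, 218.4]), ([247, 251, 11, 5, 27], [252.5, 253.7])] colour 2 243.0 211.5 3.202406312339008
```

It swung about 25° at 4 N and then jammed, because the fingertips hit the shoulder. I'll put it down and regrip higher, with the cap axis near the fingertips so it can turn freely.

Call:
servo_tool:
  increments:
    - [-0.04, 0, 0, 0, 0.378]
    - [-0.04, 0, 0, 0, 0.378]
    - [-0.04, 0, -0.05, 0, 0.378]
    - [-0.04, 0, -0.1, 0, 0.378]
    - [-0.04, 0, -0.13, 0, 0.378]
    - [-0.04, 0, -0.16, 0, 0.378]
    - [-0.04, 0, -0.175, 0, 0.378]
    - [-0.04, 0, -0.175, 0, 0.378]
    - [-0.04, 0, -0.175, 0, 0.3]
    - [-0.04, 0, -0.175, 0, 0]
    - [-0.04, 0, -0.175, 0, -1]
    - [-0.04, 0, -0.175, 0, -1]
    - [-0.04, 0, -0.175, 0, -1]
    - [-0.04, 0, 0.0, 0, -1]
    - [-0.04, 0, 0.2, 0, -1]
    - [-0.3, 0, 0.3, 0, -1]
    - [-0.4, 0, 0.3, 0, -1]
    - [-0.4, 0, 0.3, 0, -1]

```text
clock: 13.07
tcp_pos: [0.4033, -0.036, 0.1662]
tool_rot: [-3.135, -0.002, -0.06]
contact_force: [-0.3, -0.4, 0.7]
width: 0.0853
finger_force: 0.0
```

```bash
python3 - <<'E'
from meas import *
im,d=cap('top','t5');ims,_=cap('side','s5')
a=cv2.imread('pics/s5.png')[120:310,180:320];b=cv2.imread('pics/t5.png')[160:240,200:330]
cv2.imwrite('pics/c5.png',np.hstack([cv2.resize(a,(280,380)),cv2.resize(b,(520,380),interpolation=2)]))
print(ctrl.read_state()['tcp_pos'].round(4))
for nm,b in(('t',(248,186,275,222)),):
    m=box(hsvmask(im,*C['green']),*b);v,u=np.nonzero(m);print(len(u),np.median(u),np.median(v),ray('top',np.median(u),np.median(v),.03))
E
```

```text
[ 0.4003 -0.0355  0.167 ]
65 259.0 212.0 [ 0.51420281 -0.03870844  0.03      ]
```

View pics/c5.png

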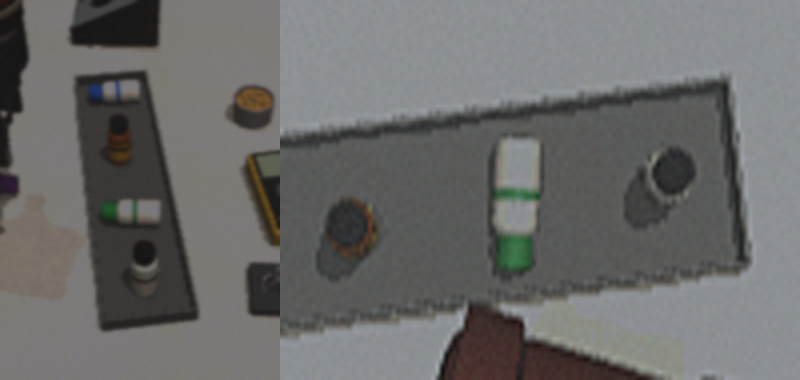

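Green lies flat again with its cap at top (258.8,213). The flux stands at about (217,215) and upright is as before. Regripping higher on the fingers.

Call:
servo_tool:
  increments:
    - [0.347, -0.01, -0.2, 0, -1]
    - [0.347, -0.01, -0.2, 0, -1]
    - [0.347, -0.01, -0.2, 0, -1]
    - [0.347, -0.01, -0.3, 0, -1]
    - [0.347, -0.01, -0.4, 0, -1]
    - [0.347, -0.01, -0.448, 0, -1]
    - [0.347, -0.01, -0.448, 0, -1]
    - [0.347, -0.01, -0.448, 0, -1]
    - [0.347, -0.01, -0.448, 0, 0.39]
    - [0.347, -0.01, -0.448, 0, 0.39]
    - [0.347, -0.01, -0.448, 0, 0.39]
    - [0.347, -0.01, -0.448, 0, 0.39]
    - [0.347, -0.01, -0.448, 0, 0.39]
    - [0.347, -0.01, -0.448, 0, 0.39]
    - [0.347, -0.01, -0.448, 0, 0.39]

```text
clock: 14.42
tcp_pos: [0.5084, -0.039, 0.0309]
tool_rot: [-3.135, -0.0, -0.061]
contact_force: [-1.2, 1.3, 2.8]
width: 0.0262
finger_force: 15.3
```

Call:
servo_tool:
  increments:
    - [0, 0, 0.05, 0, 0.39]
    - [0, 0, 0.1, 0, 0.39]
    - [0, 0, 0.15, 0, 0.39]
    - [0.06, 0, 0.183, 0, 0.39]
    - [0.06, 0, 0.183, 0, 0.39]
    - [0.06, 0, 0.183, 0, 0.39]

```text
clock: 14.92
tcp_pos: [0.5271, -0.0391, 0.0857]
tool_rot: [-3.135, -0.001, -0.06]
contact_force: [-0.7, -0.5, -1.1]
width: 0.0264
finger_force: 15.1
```

```bash
python3 -W ignore -c "from meas import *;band()"
```

```text
[([256, 170, 34, 90, 2219], [276.3, 208.4]), ([246, 207, 8, 9, 64], [249.5, 211.0]), ([247, 251, 11, 5, 26], [252.7, 253.7])] colour 0 nan nan 15.117269307374954
```

Held horizontally again. Relaxing in small steps.

Call:
servo_tool:
  increments:
    - [0, 0, 0, 0, 0.387]
    - [0, 0, 0, 0, 0.385]
    - [0, 0, 0, 0, 0.383]
    - [0, 0, 0, 0, 0.383]

```text
clock: 15.3
tcp_pos: [0.5258, -0.0389, 0.0851]
tool_rot: [-3.135, 0.001, -0.061]
contact_force: [0.6, -0.4, -0.8]
width: 0.0264
finger_force: 14.4
```

```bash
python3 -W ignore -c "from meas import *;band()"
```

```text
[([255, 170, 35, 90, 2224], [276.3, 208.4]), ([246, 207, 7, 9, 58], [248.9, 211.1]), ([247, 251, 11, 5, 26], [252.7, 253.7])] colour 4 243.0 212.5 14.369008541107178
```

Call:
servo_tool:
  increments:
    - [0, 0, 0, 0, 0.382]
    - [0, 0, 0, 0, 0.381]
    - [0, 0, 0, 0, 0.38]
    - [0, 0, 0, 0, 0.38]

```text
clock: 15.68
tcp_pos: [0.5262, -0.039, 0.0854]
tool_rot: [-3.135, 0.0, -0.061]
contact_force: [-0.8, 0.3, -0.5]
width: 0.0264
finger_force: 12.2
```

```bash
python3 -W ignore -c "from meas import *;band()"
```

```text
[([255, 170, 35, 90, 2223], [276.3, 208.4]), ([246, 207, 7, 10, 61], [249.1, 211.1])] colour 2 243.0 210.5 12.229339331388474
```

Call:
servo_tool:
  increments:
    - [0, 0, 0, 0, 0.379]
    - [0, 0, 0, 0, 0.378]
    - [0, 0, 0, 0, 0.377]
    - [0, 0, 0, 0, 0.377]

```text
clock: 16.07
tcp_pos: [0.5262, -0.039, 0.0854]
tool_rot: [-3.135, 0.0, -0.061]
contact_force: [0.1, 0.1, -2.0]
width: 0.0265
finger_force: 10.2
```

```bash
python3 -W ignore -c "from meas import *;band()"
```

```text
[([255, 170, 35, 90, 2221], [276.3, 208.4]), ([246, 207, 7, 10, 61], [249.1, 211.1]), ([248, 251, 10, 5, 26], [252.7, 253.7])] colour 5 245.2 212.0 10.218694657087326
```

Call:
servo_tool:
  increments:
    - [0, 0, 0, 0, 0.375]
    - [0, 0, 0, 0, 0.373]
    - [0, 0, 0, 0, 0.373]

```text
clock: 16.37
tcp_pos: [0.5263, -0.039, 0.0854]
tool_rot: [-3.135, -0.0, -0.061]
contact_force: [0.2, -0.4, -0.8]
width: 0.0269
finger_force: 2.5
```

```bash
python3 -W ignore -c "from meas import *;band()"
```

```text
[([257, 170, 33, 90, 2123], [277.0, 208.3]), ([243, 213, 9, 9, 47], [247.9, 217.6]), ([253, 220, 7, 10, 45], [256.0, 224.9])] colour 7 244.3 213.9 2.690434567630291
```

Call:
servo_tool:
  increments:
    - [0, 0, 0, 0, 0.372]
    - [0, 0, 0, 0, 0.371]
    - [0, 0, 0, 0, 0.371]

```text
clock: 16.67
tcp_pos: [0.5263, -0.039, 0.0856]
tool_rot: [-3.135, -0.0, -0.061]
contact_force: [-1.7, 0.4, 2.8]
width: 0.0266
finger_force: 1.5
```

```bash
python3 -W ignore -c "from meas import *;band()"
```

```text
[([257, 170, 33, 90, 2124], [277.0, 208.2]), ([243, 214, 6, 8, 30], [246.1, 218.3]), ([248, 251, 10, 5, 26], [252.7, 253.7])] colour 3 244.0 214.0 1.5143899619579315
```

Call:
servo_tool:
  increments:
    - [0, 0, 0, 0, 0.37]
    - [0, 0, 0, 0, 0.369]
    - [0, 0, 0, 0, 0.369]

```text
clock: 16.97
tcp_pos: [0.5262, -0.039, 0.0853]
tool_rot: [-3.135, 0.0, -0.061]
contact_force: [-0.7, 1.3, 0.7]
width: 0.027
finger_force: 0.5
```

```bash
python3 -W ignore -c "from meas import *;band()"
```

```text
[([257, 170, 33, 90, 2123], [277.0, 208.2]), ([243, 214, 6, 8, 30], [246.1, 218.2]), ([247, 251, 11, 5, 26], [252.7, 253.7])] colour 3 244.0 214.0 0.46899294946342707
```

```bash
python3 - <<'E'
from meas import *
cap('side','s6')
a=cv2.imread('pics/s6.png')[160:270,200:300];cv2.imwrite('pics/c6.png',cv2.convertScaleAbs(cv2.resize(a,None,fx=5,fy=5,interpolation=2),alpha=1.5))
E
```

```text
(no output)
```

View pics/c6.png

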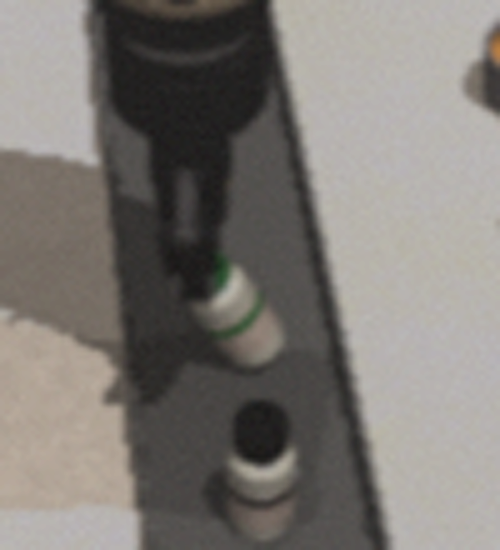

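The side view shows green leaning about 40° from vertical with its cap still between the fingertips. I'll firm the grip slightly and raise a little so it can hang further.

Call:
servo_tool:
  increments:
    - [0, 0, 0, 0, 0.375]
    - [0, 0, 0, 0, 0.375]
    - [0, 0, 0.01, 0, 0.375]
    - [0, 0, 0.02, 0, 0.375]
    - [0, 0, 0.03, 0, 0.375]
    - [0, 0, 0.04, 0, 0.375]
    - [0, 0, 0.04, 0, 0.375]

```text
clock: 17.65
tcp_pos: [0.5267, -0.0391, 0.0981]
tool_rot: [-3.135, -0.001, -0.061]
contact_force: [-0.1, -0.7, -0.2]
width: 0.0268
finger_force: 3.1
```

```bash
cat >> meas.py <<'E'
def pose3(k,b):
    "3-D from side depth: centroid of colour k pixels and white pixels"
    im,d=cap('side');P=pts('side',d)
    g=box(hsvmask(im,*C[k]),*b)&(d>0);print(k,g.sum(),np.median(P[g],0).round(4))
    near=box((P[...,2]>.008)&(P[...,2]<.11)&(d>0),*b)&hsvmask(im,(0,0,70),(180,110,255))
    for lo in np.arange(.01,.1,.01):
        q=P[near&(P[...,2]>=lo)&(P[...,2]<lo+.01)]
        if len(q)>3: print(lo.round(2),len(q),np.median(q,0).round(3),'x',np.percentile(q[:,0],[5,95]).round(3),'y',np.percentile(q[:,1],[5,95]).round(3))
E
python3 -W ignore -c "
from meas import *;band();pose3('green',(235,200,260,240))"
```

```text
[([257, 170, 33, 90, 2121], [277.0, 208.2]), ([247, 251, 11, 5, 26], [252.7, 253.7])] colour 3 244.0 211.0 3.077874295413494
green 3 [ 0.5382 -0.0448  0.0888]
0.02 8 [ 0.557 -0.057  0.028] x [0.548 0.564] y [-0.059 -0.05 ]
0.03 26 [ 0.557 -0.056  0.034] x [0.545 0.566] y [-0.059 -0.048]
0.04 28 [ 0.555 -0.055  0.044] x [0.543 0.563] y [-0.058 -0.042]
0.05 10 [ 0.554 -0.053  0.054] x [0.54  0.558] y [-0.057 -0.047]
0.06 28 [ 0.545 -0.054  0.064] x [0.535 0.553] y [-0.058 -0.042]
0.07 37 [ 0.543 -0.05   0.074] x [0.533 0.551] y [-0.057 -0.036]
0.08 6 [ 0.539 -0.05   0.083] x [0.535 0.543] y [-0.061 -0.044]
```

Call:
servo_tool:
  increments:
    - [0, 0, 0, 0, 0.374]
    - [0, 0, 0, 0, 0.373]
    - [0, 0, 0, 0, 0.373]
    - [0, 0, 0, 0, 0.372]
    - [0, 0, 0, 0, 0.372]

```text
clock: 18.17
tcp_pos: [0.5262, -0.039, 0.0973]
tool_rot: [-3.135, 0.0, -0.061]
contact_force: [-0.8, 0.3, -1.8]
width: 0.0265
finger_force: 1.9
```

```bash
python3 -W ignore -c "
from meas import *;pose3('green',(235,200,260,240))"
```

```text
green 0 [nan nan nan]
0.02 12 [ 0.549 -0.055  0.026] x [0.539 0.556] y [-0.058 -0.05 ]
0.03 23 [ 0.547 -0.055  0.035] x [0.537 0.556] y [-0.059 -0.046]
0.04 14 [ 0.548 -0.056  0.044] x [0.541 0.553] y [-0.058 -0.049]
0.05 7 [ 0.54  -0.055  0.057] x [0.535 0.546] y [-0.057 -0.046]
0.06 27 [ 0.54  -0.055  0.067] x [0.53  0.548] y [-0.059 -0.047]
0.07 24 [ 0.54  -0.049  0.073] x [0.53  0.546] y [-0.056 -0.038]
0.08 4 [ 0.535 -0.061  0.084] x [0.533 0.54 ] y [-0.061 -0.048]
```

Call:
servo_tool:
  increments:
    - [0, 0, -0.02, 0, 0.376]
    - [0, 0, -0.04, 0, 0.376]
    - [0, 0, -0.06, 0, 0.376]
    - [0.01, 0, -0.065, 0, 0.376]
    - [0.02, 0, -0.07, 0, 0.376]
    - [0.03, 0, -0.075, 0, 0.376]

```text
clock: 18.72
tcp_pos: [0.536, -0.0392, 0.0748]
tool_rot: [-3.135, -0.001, -0.061]
contact_force: [1.3, -0.7, 6.1]
width: 0.0266
finger_force: 5.9
```

```bash
python3 -W ignore -c "
from meas import *;pose3('green',(235,200,260,240));print(ctrl.read_state()['contact_force'])"
```

```text
green 1 [ 0.5482 -0.0479  0.0803]
0.01 12 [ 0.543 -0.056  0.015] x [0.539 0.55 ] y [-0.058 -0.054]
0.02 12 [ 0.542 -0.057  0.024] x [0.537 0.549] y [-0.058 -0.054]
0.04 8 [ 0.548 -0.055  0.047] x [0.542 0.552] y [-0.057 -0.05 ]
0.05 14 [ 0.55  -0.05   0.056] x [0.545 0.553] y [-0.056 -0.042]
0.06 5 [ 0.548 -0.053  0.063] x [0.545 0.55 ] y [-0.061 -0.045]
[ 0.57720016 -0.17844307  4.28938747]
```

Call:
servo_tool:
  increments:
    - [0, 0, 0, 0, 0.36]
    - [0, 0, 0, 0, 0.34]
    - [0, 0, 0, 0, 0.3]
    - [0, 0, 0, 0, 0.1]
    - [0, 0, 0, 0, -0.4]
    - [0, 0, 0, 0, -0.4]
    - [0, 0, 0.1, 0, -0.6]
    - [0, 0, 0.25, 0, -0.6]
    - [-0.3, 0, 0.4, 0, -1]
    - [-0.5, 0, 0.4, 0, -1]
    - [-0.6, 0, 0.4, 0, -1]
    - [-0.6, 0, 0.4, 0, -1]

```text
clock: 19.77
tcp_pos: [0.3745, -0.0388, 0.1915]
tool_rot: [-3.135, -0.001, -0.06]
contact_force: [-0.2, -1.0, 0.6]
width: 0.0857
finger_force: 0.0
```

```bash
python3 - <<'E'
from meas import *
im,d=cap('top','t7');ims,_=cap('side','s7');P=pts('top',d)
a=cv2.imread('pics/s7.png')[120:310,180:320];b=cv2.imread('pics/t7.png')[160:240,140:320]
cv2.imwrite('pics/c7.png',np.hstack([cv2.resize(a,(280,380)),cv2.resize(b,(510,380),interpolation=2)]))
print('green',capxy(P,(240,186,275,225)))
m=box(hsvmask(im,*C['blue']),160,190,190,235);v,u=np.nonzero(m);print(len(u),np.median(u),np.median(v),ray('top',np.median(u),np.median(v),.031))
E
```

```text
green (array([ 0.5417, -0.0395]), 0.0133, np.float64(0.0828))
68 173.0 220.0 [0.49540468 0.20603166 0.031     ]
```

View pics/c7.png

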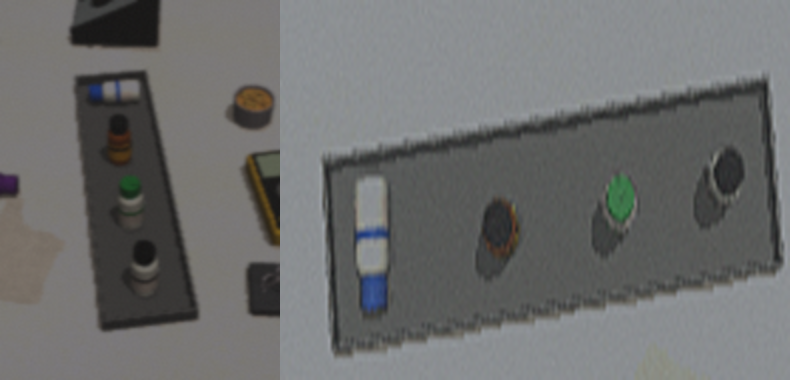

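Green stands upright at (0.542,-0.040). Blue still lies at top (173,221), 13 mm from the near lip. I'll treat it the same way, with the fingers only half open because the tray's end lip is close.

Call:
servo_tool:
  increments:
    - [0.443, 0.817, 0, 0.032, 0]
    - [0.443, 0.817, 0, 0.032, 0]
    - [0.443, 0.817, 0, 0.032, 0]
    - [0.443, 0.817, 0, 0.032, 0]
    - [0.443, 0.817, 0, 0.032, 0]
    - [0.443, 0.817, 0, 0.032, 0]
    - [0.443, 0.817, 0, 0.032, 0]
    - [0.443, 0.817, 0, 0.032, 0]
    - [0.443, 0.817, -0.25, 0.032, 0]
    - [0.443, 0.817, -0.25, 0.032, 0]
    - [0.443, 0.817, -0.25, 0.032, 0]
    - [0.443, 0.817, -0.25, 0.032, 0]

```text
clock: 20.87
tcp_pos: [0.5141, 0.135, 0.1194]
tool_rot: [-3.102, 0.004, 0.097]
contact_force: [-0.7, -0.8, 0.5]
width: 0.0429
finger_force: 0.0
```

```bash
python3 - <<'E'
from meas import *
im,d=cap('side');b=(200,140,260,190)
m=box(hsvmask(im,*C['blue']),*b);v,u=np.nonzero(m);print(len(u),np.median(u),np.median(v),ray('side',np.median(u),np.median(v),.026))
im=np.load('side0.npz')['im'];m=box(hsvmask(im,*C['blue']),*b);v,u=np.nonzero(m);print(len(u),np.median(u),np.median(v))
s=ctrl.read_state();print(s['tcp_pos'],s['tool_rot'])
E
```

```text
34 228.0 165.0 [0.49314356 0.20559101 0.026     ]
46 228.0 165.0
[0.51408237 0.13531344 0.11916677] [-3.10126851  0.00401257  0.09723819]
```

Call:
servo_tool:
  increments:
    - [0, 0, 0, 0, 0]
    - [0, 0, 0, 0, 0]
    - [0, 0, 0, 0, 0]

```text
clock: 21.17
tcp_pos: [0.516, 0.1353, 0.1223]
tool_rot: [-3.102, -0.001, 0.097]
contact_force: [0.1, -0.5, -0.3]
width: 0.0428
finger_force: 0.0
```

```bash
python3 - <<'E'
from meas import *
s=ctrl.read_state();print(s['tcp_pos'],s['tool_rot'],s['joint_pos'],s['contact_force'])
E
```

```text
[0.51600154 0.13525742 0.12227857] [-3.10167167e+00 -8.09347177e-04  9.70322122e-02] [ 0.09604143  0.40805358 -0.33702033  0.82495263  0.03992176  3.14060108] [ 0.05229774 -0.54585303 -0.29822504]
```

Joint 6 was at its limit. I'll turn the tool half a turn the other way, which gives the same grasp.

Call:
servo_tool:
  increments:
    - [0, 0, 0.15, 0.5, 0]
    - [0, 0, 0.15, 0.5, 0]
    - [0, 0, 0.15, 0.5, 0]
    - [0, 0, 0.15, 0.5, 0]
    - [0, 0, 0.15, 0.5, 0]
    - [0, 0, 0.15, 0.5, 0]
    - [0, 0, 0.15, 0.5, 0]
    - [0, 0, 0.15, 0.5, 0]
    - [0, 0, 0.15, 0.5, 0]
    - [0, 0, 0.15, 0.5, 0]
    - [0, 0, 0.15, 0.5, 0]
    - [0, 0, 0.15, 0.5, 0]
    - [0, 0, 0.15, 0.5, 0]
    - [0, 0, 0.15, 0.5, 0]
    - [0, 0, 0.15, 0.5, 0]

```text
clock: 22.42
tcp_pos: [0.5156, 0.1353, 0.1669]
tool_rot: [-3.103, 0.001, 1.665]
contact_force: [-0.4, -0.4, 0.2]
width: 0.0425
finger_force: 0.0
```

Call:
servo_tool:
  increments:
    - [-0.09, 0.23, 0, 0.48, 0]
    - [-0.09, 0.23, 0, 0.48, 0]
    - [-0.09, 0.23, 0, 0.48, 0]
    - [-0.09, 0.23, 0, 0.48, 0]
    - [-0.09, 0.23, 0, 0.48, 0]
    - [-0.09, 0.23, 0, 0.48, 0]
    - [-0.09, 0.23, 0, 0.48, 0]
    - [-0.09, 0.23, 0, 0.48, 0]
    - [-0.09, 0.23, 0, 0.48, 0]
    - [-0.09, 0.23, 0, 0.48, 0]
    - [-0.09, 0.23, 0, 0.48, 0]
    - [-0.09, 0.23, 0, 0.48, 0]
    - [-0.09, 0.23, 0, 0.48, 0]
    - [-0.09, 0.23, 0, 0.48, 0]
    - [-0.09, 0.23, 0, 0.48, 0]

```text
clock: 23.67
tcp_pos: [0.4885, 0.2043, 0.1664]
tool_rot: [-3.102, 0.001, -3.112]
contact_force: [0.0, -0.4, 0.5]
width: 0.0428
finger_force: 0.0
```

Call:
servo_tool:
  increments:
    - [0, 0.006, -0.1, 0, 0]
    - [0, 0.006, -0.2, 0, 0]
    - [0, 0.006, -0.3, 0, 0]
    - [0, 0.006, -0.4, 0, 0]
    - [0, 0.006, -0.45, 0, 0]
    - [0, 0.006, -0.45, 0, 0]
    - [0, 0.006, -0.45, 0, 0]
    - [0, 0.006, -0.45, 0, 0.39]
    - [0, 0.006, -0.45, 0, 0.39]
    - [0, 0.006, -0.45, 0, 0.39]
    - [0, 0.006, -0.45, 0, 0.39]
    - [0, 0.006, -0.45, 0, 0.39]
    - [0, 0.006, -0.45, 0, 0.39]

```text
clock: 24.75
tcp_pos: [0.4889, 0.2064, 0.0318]
tool_rot: [-3.102, 0.002, -3.107]
contact_force: [0.5, 1.7, 2.1]
width: 0.0263
finger_force: 15.8
```

Call:
servo_tool:
  increments:
    - [0, 0, 0.05, 0, 0.39]
    - [0, 0, 0.1, 0, 0.39]
    - [0, 0, 0.15, 0, 0.39]
    - [0.06, 0, 0.2, 0, 0.39]
    - [0.06, 0, 0.23, 0, 0.39]
    - [0.06, 0, 0.23, 0, 0.39]

```text
clock: 25.25
tcp_pos: [0.5078, 0.2063, 0.1019]
tool_rot: [-3.102, 0.004, -3.108]
contact_force: [-0.1, -0.0, -0.8]
width: 0.0267
finger_force: 15.4
```

```bash
python3 -W ignore -c "
from meas import *;pose3('blue',(215,130,265,185))"
```

```text
blue 0 [nan nan nan]
0.01 6 [0.582 0.196 0.019] x [0.572 0.595] y [0.144 0.328]
0.02 33 [0.578 0.232 0.023] x [0.517 0.592] y [0.127 0.293]
0.07 4 [0.573 0.196 0.078] x [0.535 0.577] y [0.194 0.198]
0.08 11 [0.568 0.193 0.088] x [0.505 0.579] y [0.186 0.196]
0.09 65 [0.553 0.195 0.096] x [0.524 0.577] y [0.19  0.199]
```

Call:
servo_tool:
  increments:
    - [0, 0, 0, 0, 0.383]
    - [0, 0, 0, 0, 0.379]
    - [0, 0, 0, 0, 0.377]
    - [0, 0, 0, 0, 0.376]
    - [0, 0, 0, 0, 0.3755]
    - [0, 0, 0, 0, 0.3755]

```text
clock: 25.8
tcp_pos: [0.5061, 0.2061, 0.1]
tool_rot: [-3.101, 0.001, -3.107]
contact_force: [-0.4, 0.6, -0.8]
width: 0.0269
finger_force: 9.8
```

```bash
python3 -W ignore -c "
from meas import *;pose3('blue',(215,130,265,185))"
```

```text
blue 0 [nan nan nan]
0.01 4 [0.581 0.226 0.02 ] x [0.577 0.597] y [0.178 0.331]
0.02 29 [0.58  0.201 0.022] x [0.517 0.594] y [0.124 0.309]
0.07 4 [0.573 0.197 0.077] x [0.525 0.577] y [0.196 0.198]
0.08 22 [0.558 0.193 0.088] x [0.524 0.578] y [0.19  0.197]
0.09 84 [0.553 0.195 0.096] x [0.521 0.575] y [0.191 0.21 ]
```

Call:
servo_tool:
  increments:
    - [0, 0, 0, 0, 0.375]
    - [0, 0, 0, 0, 0.3745]
    - [0, 0, 0, 0, 0.374]
    - [0, 0, 0, 0, 0.374]

```text
clock: 26.18
tcp_pos: [0.5063, 0.2061, 0.1002]
tool_rot: [-3.102, 0.001, -3.107]
contact_force: [-0.2, -0.2, -0.6]
width: 0.0273
finger_force: 8.9
```

```bash
python3 -W ignore -c "
from meas import *;pose3('blue',(215,130,265,185))"
```

```text
blue 1 [0.5447 0.1969 0.1022]
0.01 4 [0.589 0.298 0.019] x [0.575 0.599] y [0.219 0.351]
0.02 30 [0.581 0.201 0.022] x [0.517 0.593] y [0.125 0.306]
0.08 23 [0.565 0.192 0.088] x [0.533 0.578] y [0.19  0.197]
0.09 82 [0.552 0.196 0.095] x [0.521 0.578] y [0.19  0.205]
```

Call:
servo_tool:
  increments:
    - [0, 0, 0, 0, 0.373]
    - [0, 0, 0, 0, 0.372]
    - [0, 0, 0, 0, 0.372]
    - [0, 0, 0, 0, 0.372]

```text
clock: 26.57
tcp_pos: [0.5063, 0.2061, 0.1002]
tool_rot: [-3.102, 0.001, -3.107]
contact_force: [-0.7, 0.4, 0.2]
width: 0.027
finger_force: 7.8
```

```bash
python3 -W ignore -c "
from meas import *;pose3('blue',(215,130,265,185))"
```

```text
blue 1 [0.5448 0.1983 0.1012]
0.01 9 [0.583 0.224 0.02 ] x [0.517 0.599] y [0.136 0.351]
0.02 27 [0.58  0.207 0.022] x [0.52  0.595] y [0.125 0.32 ]
0.08 20 [0.564 0.193 0.087] x [0.525 0.578] y [0.189 0.195]
0.09 89 [0.551 0.195 0.096] x [0.521 0.577] y [0.19  0.203]
```

Call:
servo_tool:
  increments:
    - [0, 0, 0, 0, 0.371]
    - [0, 0, 0, 0, 0.37]
    - [0, 0, 0, 0, 0.37]
    - [0, 0, 0, 0, 0.37]

```text
clock: 26.95
tcp_pos: [0.5063, 0.2061, 0.1002]
tool_rot: [-3.102, 0.001, -3.107]
contact_force: [-1.1, -0.7, -0.9]
width: 0.0271
finger_force: 6.7
```

```bash
python3 -W ignore -c "
from meas import *;pose3('blue',(215,130,265,185))"
```

```text
blue 1 [0.5447 0.1966 0.1025]
0.01 4 [0.581 0.238 0.019] x [0.53  0.596] y [0.167 0.335]
0.02 30 [0.58  0.196 0.022] x [0.517 0.593] y [0.126 0.305]
0.08 24 [0.561 0.193 0.087] x [0.527 0.578] y [0.189 0.196]
0.09 94 [0.552 0.196 0.096] x [0.523 0.576] y [0.19  0.209]
```

Call:
servo_tool:
  increments:
    - [0, 0, 0, 0, 0.369]
    - [0, 0, 0, 0, 0.368]
    - [0, 0, 0, 0, 0.368]
    - [0, 0, 0, 0, 0.368]

```text
clock: 27.33
tcp_pos: [0.5064, 0.2061, 0.1002]
tool_rot: [-3.102, 0.001, -3.107]
contact_force: [0.1, -0.0, 0.1]
width: 0.0271
finger_force: 0.0
```

```bash
python3 -W ignore -c "
from meas import *;pose3('blue',(215,130,265,185))"
```

```text
blue 2 [0.5089 0.1864 0.0678]
0.01 4 [0.545 0.189 0.018] x [0.54  0.591] y [0.188 0.324]
0.02 52 [0.574 0.191 0.022] x [0.535 0.587] y [0.13  0.259]
0.03 25 [0.54  0.19  0.034] x [0.531 0.589] y [0.184 0.319]
0.04 19 [0.534 0.189 0.046] x [0.522 0.599] y [0.186 0.347]
0.05 26 [0.521 0.186 0.055] x [0.508 0.531] y [0.183 0.194]
0.06 26 [0.52  0.193 0.064] x [0.513 0.526] y [0.184 0.204]
```

Call:
servo_tool:
  increments:
    - [0, 0, 0, 0, 0.367]
    - [0, 0, 0, 0, 0.366]
    - [0, 0, 0, 0, 0.366]

```text
clock: 27.63
tcp_pos: [0.5063, 0.2061, 0.1002]
tool_rot: [-3.102, 0.001, -3.107]
contact_force: [-0.8, 0.1, -0.5]
width: 0.027
finger_force: 0.0
```

```bash
python3 -W ignore -c "
from meas import *;pose3('blue',(215,130,265,185))"
```

```text
blue 32 [0.4636 0.185  0.0468]
0.01 8 [0.582 0.176 0.019] x [0.578 0.595] y [0.133 0.312]
0.02 55 [0.551 0.187 0.023] x [0.509 0.59 ] y [0.143 0.285]
0.03 56 [0.519 0.19  0.036] x [0.502 0.531] y [0.182 0.208]
0.04 15 [0.509 0.197 0.041] x [0.497 0.545] y [0.183 0.246]
```

It slipped out and fell back. I'll back off and look.

Call:
servo_tool:
  increments:
    - [0, 0, 0.15, 0, 0]
    - [0, 0, 0.3, 0, 0]
    - [-0.3, 0, 0.35, 0, 0]
    - [-0.5, 0, 0.35, 0, 0]
    - [-0.6, 0, 0.35, 0, 0]
    - [-0.6, 0, 0.35, 0, 0]
    - [-0.6, 0, 0.35, 0, 0]

```text
clock: 28.27
tcp_pos: [0.3212, 0.2053, 0.2052]
tool_rot: [-3.101, -0.002, -3.106]
contact_force: [-0.0, -0.1, 0.0]
width: 0.0427
finger_force: 0.0
```

```bash
python3 - <<'E'
from meas import *
im,d=cap('top','t8');ims,_=cap('side','s8');P=pts('top',d)
a=cv2.imread('pics/s8.png')[130:230,190:290];b=cv2.imread('pics/t8.png')[180:250,140:220]
cv2.imwrite('pics/c8.png',np.hstack([cv2.resize(a,(350,350),interpolation=2),cv2.resize(b,(400,350),interpolation=2)]))
m=box(hsvmask(im,*C['blue']),150,180,200,245);v,u=np.nonzero(m);print(len(u),np.median(u),np.median(v),ray('top',np.median(u),np.median(v),.031),np.median(P[m],0))
print(ctrl.read_state()['tcp_pos'])
E
```

```text
76 177.0 230.0 [0.46693758 0.19457273 0.031     ] [0.4668329  0.19183402 0.04845866]
[0.32405077 0.20604432 0.20564548]
```

View pics/c8.png

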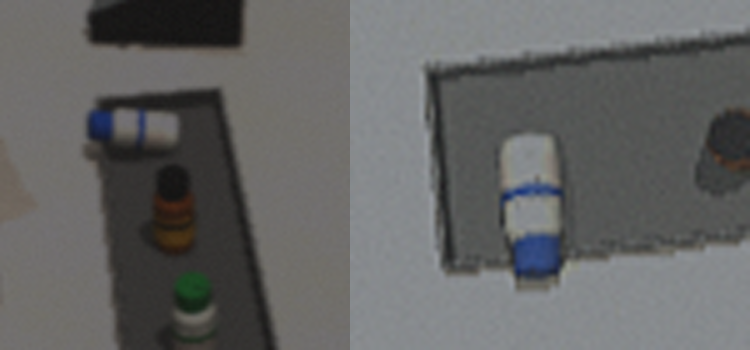

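Blue now leans on the near lip, with its cap at top (177,231), over the lip and higher. I'll regrip, hold it lower so the base lands before the cap can slip out, and relax again.

Call:
servo_tool:
  increments:
    - [0.449, -0.047, -0.2, 0.011, 0]
    - [0.449, -0.047, -0.2, 0.011, 0]
    - [0.449, -0.047, -0.2, 0.011, 0]
    - [0.449, -0.047, -0.2, 0.011, 0]
    - [0.449, -0.047, -0.3, 0.011, 0]
    - [0.449, -0.047, -0.4, 0.011, 0]
    - [0.449, -0.047, -0.48, 0.011, 0]
    - [0.449, -0.047, -0.527, 0.011, 0]
    - [0.449, -0.047, -0.527, 0.011, 0]
    - [0.449, -0.047, -0.527, 0.011, 0.39]
    - [0.449, -0.047, -0.527, 0.011, 0.39]
    - [0.449, -0.047, -0.527, 0.011, 0.39]
    - [0.449, -0.047, -0.527, 0.011, 0.39]
    - [0.449, -0.047, -0.527, 0.011, 0.39]

```text
clock: 29.53
tcp_pos: [0.4617, 0.1922, 0.0479]
tool_rot: [-3.102, 0.003, -3.073]
contact_force: [-0.1, -0.6, -0.5]
width: 0.026
finger_force: 19.0
```

Call:
servo_tool:
  increments:
    - [0.03, 0, 0.06, 0, 0.39]
    - [0.06, 0, 0.1, 0, 0.39]
    - [0.09, 0, 0.128, 0, 0.39]
    - [0.12, 0, 0.128, 0, 0.385]
    - [0.12, 0, 0.128, 0, 0.38]
    - [0.12, 0, 0.128, 0, 0.376]
    - [0.12, 0, 0.128, 0, 0.376]

```text
clock: 30.12
tcp_pos: [0.496, 0.1918, 0.0847]
tool_rot: [-3.101, -0.001, -3.073]
contact_force: [0.2, -0.4, -1.1]
width: 0.0272
finger_force: 14.7
```

```bash
python3 -W ignore -c "
from meas import *;pose3('blue',(215,130,265,185))"
```

```text
blue 0 [nan nan nan]
0.01 7 [0.581 0.239 0.019] x [0.575 0.599] y [0.161 0.352]
0.02 27 [0.581 0.197 0.022] x [0.572 0.595] y [0.124 0.319]
0.05 4 [0.557 0.183 0.058] x [0.556 0.561] y [0.181 0.183]
0.06 37 [0.553 0.182 0.066] x [0.535 0.565] y [0.178 0.192]
0.07 86 [0.54  0.186 0.075] x [0.515 0.562] y [0.177 0.202]
0.08 36 [0.52  0.191 0.082] x [0.511 0.533] y [0.183 0.2  ]
```

Call:
servo_tool:
  increments:
    - [0, 0, 0, 0, 0.374]
    - [0, 0, 0, 0, 0.372]
    - [0, 0, 0, 0, 0.37]
    - [0, 0, 0, 0, 0.37]

```text
clock: 30.5
tcp_pos: [0.4969, 0.192, 0.0854]
tool_rot: [-3.102, 0.001, -3.073]
contact_force: [0.4, -0.1, -1.0]
width: 0.0271
finger_force: 11.0
```

Call:
servo_tool:
  increments:
    - [0, 0, 0, 0, 0.369]
    - [0, 0, 0, 0, 0.368]
    - [0, 0, 0, 0, 0.368]

```text
clock: 30.75
tcp_pos: [0.497, 0.192, 0.0855]
tool_rot: [-3.102, 0.001, -3.073]
contact_force: [0.1, 0.3, -0.1]
width: 0.027
finger_force: 9.8
```

Call:
servo_tool:
  increments:
    - [0, 0, 0, 0, 0.367]
    - [0, 0, 0, 0, 0.367]

```text
clock: 30.92
tcp_pos: [0.4971, 0.192, 0.0855]
tool_rot: [-3.102, 0.001, -3.073]
contact_force: [-0.6, 0.4, -0.5]
width: 0.027
finger_force: 9.3
```

```bash
python3 -W ignore -c "
from meas import *;pose3('blue',(215,130,265,185))"
```

```text
blue 0 [nan nan nan]
0.01 6 [0.585 0.255 0.018] x [0.572 0.599] y [0.127 0.351]
0.02 28 [0.581 0.197 0.022] x [0.574 0.599] y [0.13  0.346]
0.05 4 [0.559 0.183 0.059] x [0.556 0.561] y [0.179 0.185]
0.06 37 [0.556 0.184 0.066] x [0.524 0.568] y [0.177 0.192]
0.07 83 [0.541 0.186 0.075] x [0.517 0.562] y [0.177 0.203]
0.08 41 [0.523 0.189 0.083] x [0.511 0.538] y [0.18  0.197]
```

Call:
servo_tool:
  increments:
    - [0, 0, 0, 0, 0.365]
    - [0, 0, 0, 0, 0.363]
    - [0, 0, 0, 0, 0.363]

```text
clock: 31.22
tcp_pos: [0.497, 0.192, 0.0855]
tool_rot: [-3.102, 0.001, -3.073]
contact_force: [0.3, -0.9, -1.2]
width: 0.0272
finger_force: 7.2
```

Call:
servo_tool:
  increments:
    - [0, 0, 0, 0, 0.362]
    - [0, 0, 0, 0, 0.361]
    - [0, 0, 0, 0, 0.361]

```text
clock: 31.47
tcp_pos: [0.4971, 0.192, 0.0855]
tool_rot: [-3.102, 0.001, -3.073]
contact_force: [-0.3, -0.2, -0.3]
width: 0.0276
finger_force: 0.0
```

Call:
servo_tool:
  increments:
    - [0, 0, 0, 0, 0.36]
    - [0, 0, 0, 0, 0.36]

```text
clock: 31.63
tcp_pos: [0.4971, 0.192, 0.0855]
tool_rot: [-3.102, 0.001, -3.073]
contact_force: [-0.3, 0.3, -0.1]
width: 0.0271
finger_force: 0.0
```

```bash
python3 -W ignore -c "
from meas import *;pose3('blue',(215,130,265,185))"
```

```text
blue 16 [0.4779 0.1825 0.0302]
0.01 12 [0.566 0.195 0.019] x [0.52  0.592] y [0.147 0.3  ]
0.02 82 [0.537 0.178 0.023] x [0.496 0.587] y [0.142 0.259]
0.03 100 [0.523 0.187 0.035] x [0.497 0.546] y [0.177 0.2  ]
```

It slipped out again, because the grip collapses once it lets go. New plan: grip the cap at about 15 N and push the lower edge of the base against the far lip, moving along an arc. That turns the bottle kinematically instead of by gravity.

Call:
servo_tool:
  increments:
    - [0, 0, 0.15, 0, 0]
    - [0, 0, 0.3, 0, 0]
    - [-0.2, 0, 0.35, 0, 0]
    - [-0.4, 0, 0.35, 0, 0]
    - [-0.5, 0, 0.35, 0, 0]
    - [-0.5, 0, 0.35, 0, 0]
    - [-0.5, 0, 0.35, 0, 0]

```text
clock: 32.27
tcp_pos: [0.3416, 0.1914, 0.1906]
tool_rot: [-3.101, -0.002, -3.071]
contact_force: [0.9, -0.4, 0.1]
width: 0.0431
finger_force: 0.0
```

```bash
cat >> meas.py <<'E'
def lie2(im,P,k,b):
    m=box(hsvmask(im,*C[k]),*b).astype(np.uint8);n,l,s,c=cv2.connectedComponentsWithStats(m)
    for i in range(1,n):
        if s[i,4]>5: q=P[l==i];print(k,s[i].tolist(),c[i].round(1),ray('top',*c[i],.033).round(4),'z',np.median(q[:,2]).round(4))
    w=box(hsvmask(im,(0,0,120),(180,60,255)),*b).astype(np.uint8);w=cv2.morphologyEx(w,cv2.MORPH_OPEN,np.ones((4,4)))
    n,l,s,c=cv2.connectedComponentsWithStats(w)
    for i in range(1,n): print('w',s[i].tolist(),c[i].round(1),ray('top',*c[i],.035).round(4),np.median(P[l==i][:,2]).round(4))
E
python3 -W ignore - <<'E'
from meas import *
im,d=cap('top','t9');P=pts('top',d)
lie2(im,P,'blue',(158,185,200,240));s=ctrl.read_state();print(s['tcp_pos'],s['tool_rot'])
E
```

```text
blue [172, 213, 12, 2, 19] [176.6 213.6] [0.5132 0.1956 0.033 ] z 0.0376
blue [173, 223, 9, 7, 55] [176.7 225.7] [0.4791 0.195  0.033 ] z 0.0328
w [159, 186, 41, 8, 236] [176.4 188.5] [0.5848 0.196  0.035 ] 0.0028
w [173, 203, 11, 11, 110] [178. 208.] [0.529  0.1911 0.035 ] 0.0366
w [173, 216, 10, 7, 67] [177.6 219. ] [0.498  0.1924 0.035 ] 0.0348
w [159, 232, 42, 9, 291] [181.9 236.9] [0.4473 0.1799 0.035 ] 0.0017
[0.34471053 0.19193386 0.19090679] [-3.10168806e+00  8.79351880e-04 -3.07112610e+00]
```

Blue lies flat with its cap against the near lip, at (0.479,0.194). I'll grip it mid-body instead, where it balances and nothing can catch, and use the far lip to turn it.

Call:
servo_tool:
  increments:
    - [0.533, 0, -0.2, -0.025, -0.15]
    - [0.533, 0, -0.2, -0.025, -0.15]
    - [0.533, 0, -0.2, -0.025, -0.15]
    - [0.533, 0, -0.2, -0.025, -0.15]
    - [0.533, 0, -0.2, -0.025, -0.15]
    - [0.533, 0, -0.3, -0.025, -0.15]
    - [0.533, 0, -0.4, -0.025, -0.15]
    - [0.533, 0, -0.48, -0.025, -0.15]
    - [0.533, 0, -0.532, -0.025, -0.15]
    - [0.533, 0, -0.532, -0.025, -0.15]
    - [0.533, 0, -0.532, -0.025, -0.15]
    - [0.533, 0, -0.532, -0.025, 0.23]
    - [0.533, 0, -0.532, -0.025, 0.23]
    - [0.533, 0, -0.532, -0.025, 0.23]
    - [0.533, 0, -0.532, -0.025, 0.23]
    - [0.533, 0, -0.532, -0.025, 0.23]
    - [0.533, 0, -0.532, -0.025, 0.23]

```text
clock: 33.73
tcp_pos: [0.508, 0.1922, 0.032]
tool_rot: [-3.102, 0.003, 3.132]
contact_force: [0.3, -0.2, 6.4]
width: 0.0333
finger_force: 17.8
```

Call:
servo_tool:
  increments:
    - [0, 0, 0.033, 0.033, 0.23]
    - [0.05, 0, 0.033, 0.033, 0.23]
    - [0.09, 0, 0.033, 0.033, 0.23]
    - [0.1, 0, 0.04, 0.033, 0.23]
    - [0.108, 0, 0.055, 0.033, 0.23]
    - [0.12, 0, 0.068, 0.033, 0.23]
    - [0.12, 0, 0.068, 0.033, 0.23]

```text
clock: 34.32
tcp_pos: [0.5417, 0.1919, 0.0516]
tool_rot: [-3.102, -0.001, -3.047]
contact_force: [-4.8, -1.5, -1.5]
width: 0.0332
finger_force: 17.2
```

```bash
python3 -W ignore -c "
from meas import *;pose3('blue',(215,130,265,185))"
```

```text
blue 24 [0.5082 0.1787 0.0499]
0.01 4 [0.581 0.239 0.019] x [0.574 0.597] y [0.167 0.333]
0.02 18 [0.582 0.18  0.022] x [0.573 0.599] y [0.121 0.345]
0.03 12 [0.572 0.177 0.037] x [0.56  0.599] y [0.174 0.348]
0.04 40 [0.571 0.18  0.046] x [0.555 0.581] y [0.175 0.201]
0.05 23 [0.568 0.187 0.053] x [0.556 0.577] y [0.178 0.196]
```

Call:
servo_tool:
  increments:
    - [0.005, 0, 0.008, 0, 0.23]
    - [0.013, 0, 0.016, 0, 0.23]
    - [0.021, 0, 0.024, 0, 0.23]
    - [0.03, 0, 0.032, 0, 0.23]
    - [0.03, 0, 0.032, 0, 0.23]

```text
clock: 34.78
tcp_pos: [0.5527, 0.1921, 0.0616]
tool_rot: [-3.102, 0.002, -3.048]
contact_force: [-5.6, 0.3, 2.0]
width: 0.0329
finger_force: 16.3
```

```bash
python3 -W ignore -c "
from meas import *;pose3('blue',(215,130,265,185))"
```

```text
blue 21 [0.5193 0.1773 0.0687]
0.02 13 [0.585 0.16  0.022] x [0.58  0.599] y [0.122 0.345]
0.03 9 [0.583 0.177 0.037] x [0.577 0.599] y [0.175 0.347]
0.04 25 [0.577 0.178 0.046] x [0.568 0.596] y [0.174 0.315]
0.05 35 [0.575 0.185 0.054] x [0.567 0.587] y [0.175 0.197]
```

It is turning: the cap rose 19 mm while the tool rose 10. Continuing the arc.

Call:
servo_tool:
  increments:
    - [0.009, 0, 0.008, 0, 0.23]
    - [0.018, 0, 0.016, 0, 0.23]
    - [0.027, 0, 0.022, 0, 0.23]
    - [0.036, 0, 0.027, 0, 0.23]
    - [0.036, 0, 0.027, 0, 0.23]

```text
clock: 35.25
tcp_pos: [0.5646, 0.1921, 0.0698]
tool_rot: [-3.102, 0.004, -3.048]
contact_force: [0.2, 0.9, -0.4]
width: 0.0331
finger_force: 15.9
```

```bash
python3 -W ignore -c "
from meas import *;pose3('blue',(215,130,265,185))"
```

```text
blue 24 [0.5316 0.1777 0.0782]
0.02 12 [0.585 0.149 0.022] x [0.582 0.599] y [0.122 0.346]
0.04 11 [0.592 0.178 0.047] x [0.583 0.599] y [0.174 0.347]
0.05 31 [0.589 0.181 0.056] x [0.58  0.599] y [0.173 0.193]
0.06 20 [0.585 0.187 0.064] x [0.576 0.593] y [0.169 0.194]
0.07 5 [0.576 0.169 0.074] x [0.547 0.576] y [0.167 0.178]
```

Call:
servo_tool:
  increments:
    - [-0.065, 0, 0, 0, 0.23]
    - [-0.065, 0, -0.028, 0, 0.23]
    - [-0.055, 0, -0.028, 0, 0.23]
    - [-0.039, 0, -0.028, 0, 0.23]
    - [-0.032, 0, -0.024, 0, 0.23]
    - [-0.025, 0, -0.018, 0, 0.23]
    - [-0.019, 0, -0.013, 0, 0.23]
    - [-0.013, 0, -0.009, 0, 0.23]
    - [-0.007, 0, -0.006, 0, 0.23]
    - [-0.003, 0, -0.004, 0, 0.23]
    - [-0.003, 0, -0.004, 0, 0.23]

```text
clock: 36.22
tcp_pos: [0.5627, 0.1921, 0.0682]
tool_rot: [-3.102, 0.002, -3.048]
contact_force: [-1.1, -0.1, -0.5]
width: 0.033
finger_force: 15.8
```

```bash
python3 -W ignore -c "
from meas import *;pose3('blue',(215,130,265,185))"
```

```text
blue 26 [0.5288 0.1772 0.0764]
0.01 4 [0.593 0.256 0.017] x [0.583 0.599] y [0.135 0.351]
0.02 11 [0.585 0.152 0.021] x [0.582 0.599] y [0.121 0.346]
0.03 7 [0.589 0.178 0.036] x [0.584 0.599] y [0.177 0.346]
0.04 13 [0.589 0.176 0.048] x [0.58  0.598] y [0.174 0.345]
0.05 34 [0.588 0.182 0.055] x [0.577 0.596] y [0.174 0.198]
0.06 12 [0.582 0.186 0.063] x [0.577 0.587] y [0.181 0.191]
```

Call:
servo_tool:
  increments:
    - [-0.11, 0, 0, 0, 0.22]
    - [-0.11, 0, -0.069, 0, 0.22]
    - [-0.11, 0, -0.069, 0, 0.22]
    - [-0.07, 0, -0.069, 0, 0.22]
    - [-0.052, 0, -0.069, 0, 0.22]
    - [-0.048, 0, -0.06, 0, 0.22]
    - [-0.044, 0, -0.052, 0, 0.22]
    - [-0.037, 0, -0.04, 0, 0.22]
    - [-0.029, 0, -0.028, 0, 0.22]
    - [-0.02, 0, -0.017, 0, 0.22]
    - [-0.02, 0, -0.017, 0, 0.22]

```text
clock: 37.18
tcp_pos: [0.5562, 0.192, 0.0636]
tool_rot: [-3.102, 0.001, -3.048]
contact_force: [-2.7, 0.3, 1.8]
width: 0.0334
finger_force: 12.4
```

```bash
python3 -W ignore -c "
from meas import *;pose3('blue',(215,130,265,185))"
```

```text
blue 24 [0.5225 0.1756 0.0721]
0.02 12 [0.585 0.149 0.022] x [0.582 0.599] y [0.122 0.346]
0.03 5 [0.583 0.177 0.035] x [0.58  0.599] y [0.175 0.347]
0.04 22 [0.581 0.177 0.045] x [0.571 0.598] y [0.172 0.338]
0.05 34 [0.577 0.184 0.054] x [0.57  0.587] y [0.172 0.194]
0.06 4 [0.567 0.174 0.064] x [0.545 0.573] y [0.17  0.188]
```

```bash
python3 - <<'E'
from meas import *
cap('side','s10')
a=cv2.imread('pics/s10.png')[120:200,205:285];cv2.imwrite('pics/c10.png',cv2.convertScaleAbs(cv2.resize(a,None,fx=7,fy=7,interpolation=2),alpha=1.6))
E
```

```text
(no output)
```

View pics/c10.png

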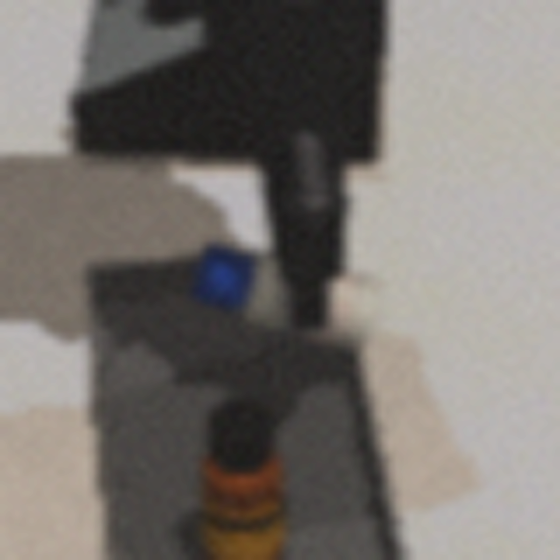

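The side view shows blue held with its cap at (237,160), tilted only about 15°, with its base riding over the far lip. Better leverage: grip close to the base and lower the body onto the near lip as a fulcrum until the tilt is about 40°. Pressing down on the floor then rights it. First I'll lay it down and regrip.

Call:
servo_tool:
  increments:
    - [-0.1, 0, 0, 0, 0.22]
    - [-0.1, 0, 0, 0, 0.22]
    - [-0.1, 0, -0.05, 0, 0.22]
    - [-0.1, 0, -0.09, 0, 0.22]
    - [-0.1, 0, -0.104, 0, 0.22]
    - [-0.1, 0, -0.104, 0, 0.22]
    - [-0.1, 0, -0.104, 0, 0.18]
    - [-0.1, 0, -0.104, 0, 0.1]
    - [-0.1, 0, -0.104, 0, -0.15]
    - [-0.1, 0, -0.104, 0, -0.15]
    - [-0.1, 0, -0.104, 0, -0.15]
    - [-0.1, 0, 0, 0, -0.15]
    - [-0.1, 0, 0.1, 0, -0.15]
    - [-0.3, 0, 0.3, 0, -0.15]
    - [-0.5, 0, 0.35, 0, -0.15]
    - [-0.6, 0, 0.35, 0, -0.15]
    - [-0.6, 0, 0.35, 0, -0.15]
    - [-0.6, 0, 0.35, 0, -0.15]

```text
clock: 38.78
tcp_pos: [0.3701, 0.1916, 0.1691]
tool_rot: [-3.102, -0.001, -3.046]
contact_force: [1.1, 0.8, -0.0]
width: 0.0491
finger_force: 0.0
```

```bash
python3 -W ignore - <<'E'
from meas import *
im,d=cap('top','t11');P=pts('top',d)
lie2(im,P,'blue',(158,185,200,240));s=ctrl.read_state();print(s['tcp_pos'],s['tool_rot'])
# near lip inner edge check: depth/brightness profile along column 190
c=cv2.cvtColor(im,cv2.COLOR_RGB2GRAY)[180:242,186:196].mean(1).round().astype(int);print(list(zip(range(180,242),c)))
print([ray('top',190,v,.022)[0].round(4) for v in(190,228,230,232)])
E
```

```text
blue [174, 212, 11, 2, 14] [178.7 212.4] [0.5167 0.1896 0.033 ] z 0.0381
blue [176, 222, 9, 7, 56] [179.9 224.6] [0.4819 0.1862 0.033 ] z 0.033
w [159, 186, 41, 8, 237] [176.5 188.5] [0.5848 0.1958 0.035 ] 0.003
w [175, 202, 10, 11, 103] [179.4 206.9] [0.5322 0.1874 0.035 ] 0.0371
w [176, 215, 9, 7, 60] [179.8 217.8] [0.501  0.1859 0.035 ] 0.0349
w [159, 232, 42, 9, 291] [181.9 236.9] [0.4473 0.1799 0.035 ] 0.0015
[0.37268568 0.19198333 0.16904485] [-3.10190108e+00  1.26644490e-03 -3.04598580e+00]
[(180, np.int64(142)), (181, np.int64(142)), (182, np.int64(144)), (183, np.int64(142)), (184, np.int64(142)), (185, np.int64(142)), (186, np.int64(143)), (187, np.int64(144)), (188, np.int64(140)), (189, np.int64(115)), (190, np.int64(72)), (191, np.int64(55)), (192, np.int64(78)), (193, np.int64(88)), (194, np.int64(89)), (195, np.int64(89)), (196, np.int64(89)), (197, np.int64(88)), (198, np.int64(89)), (199, np.int64(88)), (200, np.int64(89)), (201, np.int64(88)), (202, np.int64(88)), (203, np.int64(89)), (204, np.int64(88)), (205, np.int64(87)), (206, np.int64(88)), (207, np.int64(88)), (208, np.int64(88)), (209, np.int64(87)), (210, np.int64(89)), (211, np.int64(87)), (212, np.int64(87)), (213, np.int64(88)), (214, np.int64(87)), (215, np.int64(88)), (216, np.int64(86)), (217, np.int64(88)), (218, np.int64(87)), (219, np.int64(87)), (220, np.int64(88)), (221, np.int64(88)), (222, np.int64(88)), (223, np.int64(88)), (224, np.int64(88)), (225, np.int64(88)), (226, np.int64(88)), (227, np.int64(88)), (228, np.int64(84)), (229, np.int64(87)), (230, np.int64(87)), (231, np.int64(110)), (232, np.int64(138)), (233, np.int64(144)), (234, np.int64(142)), (235, np.int64(142)), (236, np.int64(142)), (237, np.int64(142)), (238, np.int64(142)), (239, np.int64(142)), (240, np.int64(141)), (241, np.int64(140))]
[np.float64(0.5815), np.float64(0.4721), np.float64(0.4664), np.float64(0.4608)]
```

Call:
servo_tool:
  increments:
    - [0.542, -0.015, -0.1, -0.021, -0.15]
    - [0.542, -0.015, -0.1, -0.021, -0.15]
    - [0.542, -0.015, -0.1, -0.021, -0.15]
    - [0.542, -0.015, -0.1, -0.021, -0.15]
    - [0.542, -0.015, -0.1, -0.021, -0.15]
    - [0.542, -0.015, -0.2, -0.021, -0.15]
    - [0.542, -0.015, -0.3, -0.021, -0.15]
    - [0.542, -0.015, -0.4, -0.021, -0.15]
    - [0.542, -0.015, -0.455, -0.021, -0.15]
    - [0.542, -0.015, -0.455, -0.021, -0.15]
    - [0.542, -0.015, -0.455, -0.021, 0.24]
    - [0.542, -0.015, -0.455, -0.021, 0.24]
    - [0.542, -0.015, -0.455, -0.021, 0.24]
    - [0.542, -0.015, -0.455, -0.021, 0.24]
    - [0.542, -0.015, -0.455, -0.021, 0.24]
    - [0.542, -0.015, -0.455, -0.021, 0.24]

```text
clock: 40.17
tcp_pos: [0.5389, 0.1876, 0.0319]
tool_rot: [-3.102, 0.002, -3.113]
contact_force: [0.3, -0.1, -0.4]
width: 0.0331
finger_force: 25.0
```

Call:
servo_tool:
  increments:
    - [0, 0, 0.05, 0, 0.24]
    - [0, 0, 0.1, 0, 0.24]
    - [-0.08, 0, 0.1, 0, 0.24]
    - [-0.16, 0, 0.1, 0, 0.24]
    - [-0.16, 0, 0.1, 0, 0.24]
    - [-0.16, 0, 0.085, 0, 0.24]
    - [-0.16, 0, 0.07, 0, 0.24]
    - [-0.16, 0, 0.055, 0, 0.24]
    - [-0.16, 0, 0.04, 0, 0.24]
    - [-0.16, 0, 0.025, 0, 0.24]
    - [-0.16, 0, 0.012, 0, 0.24]
    - [-0.16, 0, 0.012, 0, 0.24]

```text
clock: 41.17
tcp_pos: [0.4946, 0.1876, 0.0354]
tool_rot: [-3.102, 0.007, -3.114]
contact_force: [6.7, -0.8, 7.4]
width: 0.0328
finger_force: 29.9
```

```bash
python3 -W ignore -c "
from meas import *;pose3('blue',(200,120,265,185))"
```

```text
blue 39 [0.4434 0.1764 0.056 ]
0.01 6 [0.583 0.259 0.019] x [0.521 0.599] y [0.145 0.35 ]
0.02 39 [0.578 0.223 0.022] x [0.522 0.599] y [0.128 0.344]
0.03 7 [0.509 0.182 0.036] x [0.506 0.604] y [0.174 0.396]
0.04 20 [0.464 0.172 0.045] x [0.455 0.606] y [0.168 0.413]
0.05 16 [0.46  0.176 0.052] x [0.452 0.502] y [0.17  0.238]
```

Call:
servo_tool:
  increments:
    - [-0.008, 0, 0, 0, 0.24]
    - [-0.016, 0, 0, 0, 0.24]
    - [-0.024, 0, 0, 0, 0.24]
    - [-0.03, 0, 0, 0, 0.24]
    - [-0.03, 0, 0, 0, 0.24]

```text
clock: 41.63
tcp_pos: [0.489, 0.1885, 0.0373]
tool_rot: [-3.103, 0.014, -3.114]
contact_force: [11.4, -0.0, 14.8]
width: 0.0332
finger_force: 30.4
```

```bash
python3 -W ignore -c "
from meas import *;pose3('blue',(200,120,265,185))"
```

```text
blue 36 [0.4376 0.1771 0.0579]
0.01 11 [0.581 0.219 0.019] x [0.543 0.593] y [0.128 0.304]
0.02 35 [0.578 0.234 0.022] x [0.518 0.599] y [0.136 0.345]
0.03 5 [0.503 0.177 0.038] x [0.501 0.604] y [0.175 0.399]
0.04 22 [0.481 0.174 0.045] x [0.449 0.605] y [0.165 0.408]
0.05 16 [0.455 0.176 0.054] x [0.446 0.497] y [0.171 0.237]
```

Call:
servo_tool:
  increments:
    - [0, 0, 0, 0, 0.23]
    - [0, 0, 0, 0, 0.22]
    - [0, 0, 0, 0, 0.215]
    - [0, 0, 0, 0, 0.215]

```text
clock: 42.02
tcp_pos: [0.4875, 0.1883, 0.0365]
tool_rot: [-3.103, 0.011, -3.114]
contact_force: [9.5, 1.1, 8.1]
width: 0.0338
finger_force: 11.3
```

```bash
python3 -W ignore -c "
from meas import *;pose3('blue',(200,120,265,185))"
```

```text
blue 39 [0.4374 0.1781 0.0584]
0.01 7 [0.584 0.257 0.019] x [0.532 0.595] y [0.126 0.323]
0.02 38 [0.578 0.219 0.022] x [0.518 0.588] y [0.141 0.273]
0.03 10 [0.503 0.18  0.037] x [0.5   0.603] y [0.173 0.386]
0.04 22 [0.499 0.176 0.045] x [0.449 0.605] y [0.168 0.409]
0.05 15 [0.455 0.175 0.052] x [0.448 0.505] y [0.173 0.248]
```

Call:
servo_tool:
  increments:
    - [-0.008, 0, 0, 0, 0.215]
    - [-0.016, 0, 0, 0, 0.215]
    - [-0.016, 0, 0, 0, 0.215]

```text
clock: 42.32
tcp_pos: [0.4823, 0.1883, 0.0365]
tool_rot: [-3.103, 0.011, -3.114]
contact_force: [9.2, -0.4, 11.3]
width: 0.0337
finger_force: 11.9
```

```bash
python3 -W ignore -c "
from meas import *;pose3('blue',(200,120,265,185))"
```

```text
blue 36 [0.4342 0.177  0.0598]
0.01 4 [0.577 0.254 0.019] x [0.521 0.596] y [0.224 0.336]
0.02 40 [0.578 0.224 0.022] x [0.522 0.599] y [0.127 0.345]
0.03 10 [0.497 0.173 0.036] x [0.494 0.603] y [0.168 0.386]
0.04 20 [0.497 0.183 0.043] x [0.448 0.606] y [0.173 0.412]
0.05 16 [0.451 0.174 0.053] x [0.445 0.493] y [0.169 0.237]
```

The tilt is about 30°. Now I'll lift it off the lip, set the base corner on the floor, and drag away from the robot while pressing down to right it.

Call:
servo_tool:
  increments:
    - [0.005, 0, 0.01, 0, 0.23]
    - [0.01, 0, 0.045, 0, 0.23]
    - [0.06, 0, 0.045, 0, 0.23]
    - [0.092, 0, 0.03, 0, 0.23]
    - [0.092, 0, 0.0, 0, 0.225]
    - [0.098, 0, -0.008, 0, 0.22]
    - [0.106, 0, -0.01, 0, 0.215]
    - [0.115, 0, -0.013, 0, 0.215]
    - [0.125, 0, -0.017, 0, 0.215]
    - [0.135, 0, -0.022, 0, 0.215]
    - [0.145, 0, -0.027, 0, 0.215]
    - [0.145, 0, -0.027, 0, 0.215]

```text
clock: 43.37
tcp_pos: [0.5205, 0.1876, 0.0269]
tool_rot: [-3.102, 0.001, -3.114]
contact_force: [-0.9, -0.1, 3.8]
width: 0.0336
finger_force: 11.3
```

```bash
python3 -W ignore -c "
from meas import *;pose3('blue',(200,120,265,185))"
```

```text
blue 34 [0.4703 0.1748 0.051 ]
0.01 6 [0.582 0.189 0.02 ] x [0.544 0.596] y [0.123 0.317]
0.02 35 [0.578 0.205 0.022] x [0.537 0.59 ] y [0.138 0.285]
0.03 21 [0.534 0.181 0.034] x [0.457 0.599] y [0.164 0.421]
0.04 18 [0.491 0.174 0.045] x [0.482 0.606] y [0.17  0.412]
```

The bottle slid up in the pads instead of turning. I'll let it lean on the near lip, regrip at the cap, and use one-row loosening pulses, re-closing at once, so that each pulse turns it a bit.

Call:
servo_tool:
  increments:
    - [0, 0, 0, 0, 0.18]
    - [0, 0, 0, 0, 0.1]
    - [0, 0, 0, 0, -0.15]
    - [0, 0, 0, 0, -0.15]
    - [0, 0, 0, 0, -0.15]
    - [0, 0, 0.1, 0, -0.15]
    - [0, 0, 0.25, 0, -0.15]
    - [-0.2, 0, 0.4, 0, -0.15]
    - [-0.4, 0, 0.4, 0, -0.15]
    - [-0.5, 0, 0.4, 0, -0.15]
    - [-0.5, 0, 0.4, 0, -0.15]
    - [-0.5, 0, 0.4, 0, -0.15]

```text
clock: 44.42
tcp_pos: [0.3633, 0.1868, 0.147]
tool_rot: [-3.101, -0.004, -3.112]
contact_force: [0.6, 0.1, 0.1]
width: 0.0494
finger_force: 0.0
```

```bash
python3 -W ignore - <<'E'
from meas import *
im,d=cap('top','t12');P=pts('top',d)
lie2(im,P,'blue',(158,185,200,245));s=ctrl.read_state();print(s['tcp_pos'],s['tool_rot'],s['joint_pos'])
E
```

```text
blue [175, 216, 11, 2, 15] [179.8 216.7] [0.5044 0.1864 0.033 ] z 0.0451
blue [175, 226, 9, 8, 60] [179.2 229.5] [0.4682 0.188  0.033 ] z 0.0485
w [159, 186, 42, 8, 239] [176.8 188.5] [0.5849 0.1951 0.035 ] 0.0027
w [176, 207, 11, 10, 101] [180.9 211.5] [0.5189 0.1832 0.035 ] 0.04
w [176, 219, 10, 8, 77] [180.3 222.5] [0.488  0.1845 0.035 ] 0.0466
w [159, 232, 42, 14, 470] [180.9 239.7] [0.4394 0.1827 0.035 ] 0.0017
[0.36707765 0.1873471  0.14723726] [-3.10151338e+00  1.83423849e-04 -3.11196650e+00] [ 0.32308631  0.18562308 -0.58482788  0.81176908 -0.03841803  0.2936833 ]
```

Call:
servo_tool:
  increments:
    - [0.32, -0.003, 0, -0.022, 0]
    - [0.32, -0.003, 0, -0.022, 0]
    - [0.32, -0.003, -0.1, -0.022, 0]
    - [0.32, -0.003, -0.2, -0.022, 0]
    - [0.32, -0.003, -0.3, -0.022, 0]
    - [0.32, -0.003, -0.337, -0.022, 0]
    - [0.32, -0.003, -0.337, -0.022, 0]
    - [0.32, -0.003, -0.337, -0.022, 0.39]
    - [0.32, -0.003, -0.337, -0.022, 0.39]
    - [0.32, -0.003, -0.337, -0.022, 0.39]
    - [0.32, -0.003, -0.337, -0.022, 0.39]
    - [0.32, -0.003, -0.337, -0.022, 0.39]

```text
clock: 45.47
tcp_pos: [0.4668, 0.1868, 0.0465]
tool_rot: [-3.102, 0.003, 3.101]
contact_force: [-0.2, 0.8, -0.7]
width: 0.0271
finger_force: 18.3
```

Call:
servo_tool:
  increments:
    - [0.03, 0, 0.06, 0, 0.39]
    - [0.06, 0, 0.1, 0, 0.39]
    - [0.09, 0, 0.131, 0, 0.385]
    - [0.103, 0, 0.131, 0, 0.38]
    - [0.103, 0, 0.131, 0, 0.375]
    - [0.103, 0, 0.131, 0, 0.371]
    - [0.103, 0, 0.131, 0, 0.371]

```text
clock: 46.05
tcp_pos: [0.4959, 0.1864, 0.0841]
tool_rot: [-3.101, -0.001, 3.101]
contact_force: [-0.9, -0.1, -0.9]
width: 0.0268
finger_force: 10.1
```

Call:
servo_tool:
  increments:
    - [0, 0, 0, 0, 0.367]
    - [0, 0, 0, 0, 0.358]
    - [0, 0, 0, 0, 0.41]
    - [0, 0, 0, 0, 0.41]
    - [0, 0, 0, 0, 0.41]

```text
clock: 46.47
tcp_pos: [0.4966, 0.1866, 0.085]
tool_rot: [-3.101, 0.0, 3.101]
contact_force: [-3.2, -1.1, 5.3]
width: 0.0253
finger_force: 12.9
```

```bash
python3 -W ignore -c "
from meas import *;pose3('blue',(200,120,265,185))"
```

```text
blue 3 [0.5075 0.1753 0.0712]
0.01 9 [0.571 0.165 0.02 ] x [0.537 0.594] y [0.139 0.313]
0.02 57 [0.555 0.172 0.023] x [0.521 0.587] y [0.139 0.259]
0.03 39 [0.54  0.169 0.035] x [0.527 0.599] y [0.163 0.347]
0.04 33 [0.531 0.171 0.045] x [0.513 0.601] y [0.165 0.372]
0.05 39 [0.519 0.171 0.054] x [0.504 0.531] y [0.166 0.183]
0.06 21 [0.513 0.177 0.062] x [0.507 0.522] y [0.169 0.182]
```

The pulse worked: the tilt is now about 45° and the bottle is still held. I'll raise a little with a firm grip and look at the numbers again.

Call:
servo_tool:
  increments:
    - [0, 0, 0, 0, 0.43]
    - [0, 0, 0.015, 0, 0.43]
    - [0, 0, 0.03, 0, 0.43]
    - [0, 0, 0.04, 0, 0.43]
    - [0, 0, 0.04, 0, 0.43]

```text
clock: 46.93
tcp_pos: [0.4978, 0.1867, 0.0978]
tool_rot: [-3.102, 0.003, 3.101]
contact_force: [-0.3, -0.3, -1.2]
width: 0.0249
finger_force: 20.5
```

```bash
python3 -W ignore -c "
from meas import *;pose3('blue',(200,120,265,185))"
```

```text
blue 4 [0.508  0.1743 0.0828]
0.01 5 [0.58  0.219 0.019] x [0.564 0.595] y [0.184 0.331]
0.02 36 [0.577 0.223 0.022] x [0.524 0.59 ] y [0.127 0.345]
0.03 21 [0.549 0.166 0.037] x [0.54  0.599] y [0.161 0.35 ]
0.04 34 [0.543 0.167 0.044] x [0.527 0.601] y [0.162 0.37 ]
0.05 36 [0.534 0.17  0.054] x [0.518 0.546] y [0.163 0.18 ]
0.06 38 [0.522 0.171 0.065] x [0.507 0.532] y [0.167 0.182]
0.07 30 [0.517 0.175 0.075] x [0.508 0.523] y [0.169 0.187]
0.08 6 [0.51  0.187 0.082] x [0.508 0.511] y [0.179 0.2  ]
```

Call:
servo_tool:
  increments:
    - [0, 0, 0, 0, 0.4]
    - [0, 0, 0, 0, 0.392]
    - [0, 0, 0, 0, 0.38]
    - [0, 0, 0, 0, 0.43]
    - [0, 0, 0, 0, 0.43]
    - [0, 0, 0, 0, 0.43]

```text
clock: 47.48
tcp_pos: [0.497, 0.1866, 0.0968]
tool_rot: [-3.102, 0.001, 3.1]
contact_force: [0.3, 0.5, -0.3]
width: 0.0249
finger_force: 19.4
```

```bash
python3 -W ignore -c "
from meas import *;pose3('blue',(200,120,265,185))"
```

```text
blue 0 [nan nan nan]
0.01 15 [0.576 0.187 0.019] x [0.517 0.599] y [0.131 0.348]
0.02 50 [0.563 0.178 0.022] x [0.521 0.587] y [0.139 0.259]
0.03 30 [0.531 0.168 0.035] x [0.517 0.599] y [0.162 0.381]
0.04 24 [0.528 0.17  0.044] x [0.516 0.604] y [0.163 0.4  ]
0.05 26 [0.516 0.169 0.057] x [0.505 0.525] y [0.165 0.178]
0.06 32 [0.513 0.173 0.065] x [0.5   0.519] y [0.166 0.183]
0.07 6 [0.509 0.174 0.074] x [0.508 0.511] y [0.171 0.183]
```

Call:
servo_tool:
  increments:
    - [0, 0, 0.02, 0, 0.43]
    - [0, 0, 0.03, 0, 0.42]
    - [0, 0, 0.03, 0, 0.4]
    - [0, 0, 0.03, 0, 0.392]
    - [0, 0, 0.03, 0, 0.38]
    - [0, 0, 0.03, 0, 0.43]
    - [0, 0, 0.03, 0, 0.43]
    - [0, 0, 0.03, 0, 0.43]

```text
clock: 48.2
tcp_pos: [0.4969, 0.1866, 0.1058]
tool_rot: [-3.102, 0.001, 3.101]
contact_force: [-0.0, 0.2, -0.3]
width: 0.0249
finger_force: 18.9
```

```bash
python3 -W ignore -c "
from meas import *;pose3('blue',(200,120,265,185))"
```

```text
blue 0 [nan nan nan]
0.01 7 [0.579 0.219 0.019] x [0.573 0.595] y [0.143 0.323]
0.02 43 [0.574 0.213 0.022] x [0.516 0.587] y [0.128 0.337]
0.03 23 [0.524 0.166 0.034] x [0.513 0.599] y [0.162 0.347]
0.04 26 [0.522 0.168 0.044] x [0.51  0.598] y [0.163 0.345]
0.05 10 [0.519 0.168 0.053] x [0.508 0.605] y [0.166 0.407]
0.06 24 [0.509 0.168 0.066] x [0.498 0.519] y [0.165 0.174]
0.07 25 [0.511 0.173 0.074] x [0.502 0.517] y [0.167 0.183]
0.08 4 [0.508 0.181 0.084] x [0.505 0.508] y [0.173 0.184]
```

Call:
servo_tool:
  increments:
    - [0, 0, 0, 0, 0.4]
    - [0, 0, 0, 0, 0.39]
    - [0, 0, 0, 0, 0.378]
    - [0, 0, 0, 0, 0.43]
    - [0, 0, 0, 0, 0.43]
    - [0, 0, 0, 0, 0.43]

```text
clock: 48.75
tcp_pos: [0.497, 0.1866, 0.1059]
tool_rot: [-3.102, 0.001, 3.101]
contact_force: [0.9, 0.0, -0.2]
width: 0.0246
finger_force: 18.6
```

```bash
python3 -W ignore -c "
from meas import *;pose3('blue',(200,120,265,185))"
```

```text
blue 1 [0.502  0.1715 0.0823]
0.01 6 [0.589 0.306 0.018] x [0.572 0.599] y [0.21  0.351]
0.02 48 [0.574 0.185 0.022] x [0.513 0.586] y [0.129 0.259]
0.03 24 [0.518 0.167 0.035] x [0.506 0.599] y [0.162 0.396]
0.04 19 [0.518 0.168 0.044] x [0.506 0.606] y [0.163 0.412]
0.05 6 [0.504 0.167 0.057] x [0.501 0.581] y [0.165 0.349]
0.06 25 [0.507 0.169 0.064] x [0.496 0.516] y [0.165 0.177]
0.07 18 [0.508 0.174 0.073] x [0.501 0.514] y [0.169 0.179]
```

Call:
servo_tool:
  increments:
    - [0, 0, -0.02, 0, 0.42]
    - [0, 0, -0.035, 0, 0.41]
    - [0.005, 0, -0.045, 0, 0.405]
    - [0.015, 0, -0.052, 0, 0.4]
    - [0.025, 0, -0.057, 0, 0.4]
    - [0.035, 0, -0.062, 0, 0.4]
    - [0.035, 0, -0.062, 0, 0.4]

```text
clock: 49.38
tcp_pos: [0.5105, 0.1868, 0.0891]
tool_rot: [-3.102, 0.007, 3.1]
contact_force: [-0.8, -1.6, 19.9]
width: 0.0256
finger_force: 22.4
```

```bash
python3 -W ignore -c "
from meas import *;pose3('blue',(200,120,265,185))"
```

```text
blue 0 [nan nan nan]
0.01 16 [0.522 0.166 0.017] x [0.511 0.599] y [0.15  0.349]
0.02 48 [0.568 0.181 0.022] x [0.51  0.586] y [0.138 0.258]
0.03 15 [0.524 0.171 0.033] x [0.512 0.606] y [0.164 0.417]
0.04 7 [0.519 0.17  0.048] x [0.513 0.604] y [0.167 0.393]
0.05 17 [0.519 0.171 0.056] x [0.51  0.539] y [0.167 0.229]
0.06 5 [0.516 0.174 0.063] x [0.514 0.519] y [0.169 0.175]
```

Call:
servo_tool:
  increments:
    - [0.01, 0, 0.003, 0, 0.4]
    - [0.015, 0, 0.004, 0, 0.395]
    - [0.015, 0, 0.004, 0, 0.385]
    - [0.015, 0, 0.004, 0, 0.37]
    - [0.015, 0, 0.004, 0, 0.35]
    - [0.015, 0, 0.004, 0, 0.3]
    - [0.015, 0, 0.004, 0, 0.2]
    - [0.015, 0, 0.004, 0, 0]
    - [0.015, 0, 0.004, 0, -0.1]
    - [0.015, 0, 0.1, 0, -0.1]
    - [0.015, 0, 0.25, 0, -0.1]
    - [-0.2, 0, 0.35, 0, -0.1]
    - [-0.4, 0, 0.35, 0, -0.1]
    - [-0.5, 0, 0.35, 0, -0.1]
    - [-0.5, 0, 0.35, 0, -0.1]
    - [-0.5, 0, 0.35, 0, -0.1]

```text
clock: 50.77
tcp_pos: [0.3511, 0.186, 0.1924]
tool_rot: [-3.101, -0.003, 3.102]
contact_force: [1.1, 1.4, -0.1]
width: 0.0472
finger_force: 0.0
```

```bash
python3 - <<'E'
from meas import *
im,d=cap('top','t13');ims,_=cap('side','s13');P=pts('top',d)
a=cv2.imread('pics/s13.png')[95:310,180:320];b=cv2.imread('pics/t13.png')[170:245,75:325]
o=np.zeros((430,780,3),np.uint8);o[:,:280]=cv2.resize(a,(280,430));o[:150,280:]=cv2.resize(b,(500,150));o[160:430,280:]=cv2.resize(cv2.imread('pics/t13.png')[172:240,72:130],(500,270),interpolation=2)
cv2.imwrite('pics/c13.png',o)
for n,bx in(('blue',(160,185,200,240)),('flux',(205,195,230,235)),('green',(240,186,275,225)),('upr',(280,180,312,215))): print(n,capxy(P,bx))
s=ctrl.read_state();print(s['tcp_pos'],s['tool_rot'],s['joint_pos'])
E
```

```text
blue (array([0.5153, 0.179 ]), 0.0132, np.float64(0.0824))
flux (array([0.5286, 0.079 ]), 0.0131, np.float64(0.083))
green (array([ 0.5416, -0.0396]), 0.0133, np.float64(0.0827))
upr (array([ 0.556 , -0.1455]), 0.0136, np.float64(0.0825))
[0.3568721  0.18677448 0.19280562] [-3.10202140e+00  2.17403463e-03  3.10161149e+00] [ 0.32930127  0.11786978 -0.5307706   0.93441844 -0.03768701  0.36955655]
```

View pics/c13.png

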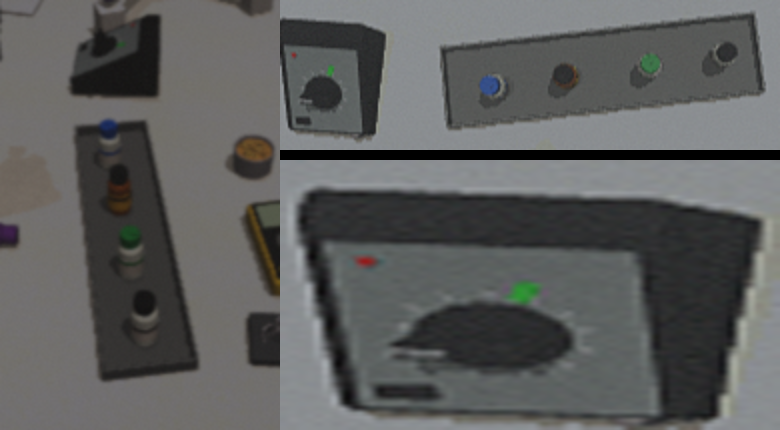

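All four bottles stand with cap tops at z≈0.082. In the top view the dial pointer is at about (88,220), pointing left and slightly down, and the green mark is at (100,205). Now I'll measure the dial in the panel's frame.

```bash
cat > dial.py <<'E'
from meas import *
def dial(N=3):
    D=[];I=[]
    for _ in range(N):
        im,d=cap('top');D.append(d);I.append(im.astype(float))
    d=np.median(D,0);im=np.mean(I,0).astype(np.uint8);P=pts('top',d)
    sub=P[185:234,78:114].reshape(-1,3)
    n0=np.array([-np.sin(.4695),0,np.cos(.4695)])
    A=sub
    for _ in range(8):  # robust plane
        c=A.mean(0);n=np.linalg.svd(A-c,full_matrices=False)[2][2];n*=np.sign(n[2])
        h=(sub-c)@n;A=sub[np.abs(h-np.median((A-c)@n))<.006]
    c=A.mean(0);h=(P-c)@n
    up=np.array([0,0,1.])-n*n[2];up/=np.linalg.norm(up);rt=np.cross(up,n)  # right seen from above
    print('n',n.round(3),'tilt',np.degrees(np.arccos(n[2])).round(1),'yaw of up',np.degrees(np.arctan2(up[1],up[0])).round(2))
    def onplane(u,v,k):
        o=ray('top',u,v,0.5);e=ray('top',u,v,0)-o
        return o+e*(((c+n*k-o)@n)/(e@n))
    hs=cv2.cvtColor(im,cv2.COLOR_RGB2HSV)
    m=box(cv2.inRange(hs,np.array((50,90,40)),np.array((85,255,255)))>0,85,195,112,212);v,u=np.nonzero(m);mk=onplane(u.mean(),v.mean(),0)
    # dark disc pixels -> rim centre ; bar by height
    b=box((h>.018)&(h<.045),80,198,113,232);q=P[b];bc=q.mean(0);bp=bc-n*((bc-c)@n)
    t=np.c_[(q-bc)@up,(q-bc)@rt];w=np.linalg.svd(t,full_matrices=False)[2][0]
    print('mark',mk.round(4),'bar n',b.sum(),'height',np.median((q-c)@n).round(4),'bar centre',bc.round(4),'foot',bp.round(4))
    print('extent along',np.ptp(t@w).round(4),'across',np.ptp(t@[-w[1],w[0]]).round(4),'angle cw from up deg',np.degrees(np.arctan2(w[1],w[0])).round(1))
    dm=mk-bp;print('mark rel: dist',np.linalg.norm(dm).round(4),'cw deg',np.degrees(np.arctan2(dm@rt,dm@up)).round(1),'(want 34.5mm, 19.5)')
    dc=mk-(up*np.cos(.34)+rt*np.sin(.34))*.0345;print('axis foot from mark',dc.round(4),'grip',(dc+n*.0315).round(4))
    return im,P,h
if __name__=='__main__':
    im,P,h=dial();print(np.round(h[202:230:2,80:114:2]*1000).astype(int))
E
python3 -W ignore dial.py
```

```text
n [-0.444  0.039  0.895] tilt 26.5 yaw of up -5.01
mark [0.5378 0.3951 0.0795] bar n 99 height 0.0305 bar centre [0.5003 0.4074 0.0926] foot [0.5131 0.4063 0.0667]
extent along 0.0421 across 0.013 angle cw from up deg 88.7
mark rel: dist 0.0299 cw deg 17.5 (want 34.5mm, 19.5)
axis foot from mark [0.5098 0.4091 0.0649] grip [0.4958 0.4103 0.0931]
[[ 1  1 -1  0  1 -2  1 -1  0  3  1  1  0  1  0  1 -1]
 [ 0  1  2  1  0  0  0 -2  1  2  0 -2  0  0 -2 -2  4]
 [ 1  1  1  1  1 -1  0  0 -1  2  0  3  0  1  3  0  2]
 [ 1  0  0  2  1  0  5  7  5  5  1  1  0 -1 -1 -1  2]
 [ 0 -2  0  1  1  5  9  5  6  8  5  3  2 -1  1 -1 -1]
 [ 2 -1 -1  1  7  7  8  7  7  7  6  7 -1  3  1  0  0]
 [ 1 -1  0  0 11 11 10  6  5  6  7  6  7 -1  2  1  1]
 [-1 -1  1 22 21 23 20 22 20 19 19 15  4  0  2 -1  0]
 [-1  1  0 34 33 31 31 31 30 30 29 17  6 -1 -1  2 -2]
 [ 1  1  0 33 32 32 31 29 33 30 30  7  5  1  2 -1 -2]
 [ 0 -1 -1  0 -1  0  8  5  7  7  8  6  0  2 -1  1  0]
 [-1 -2 -1  0 -1  2  0  0 -1  0  0  0  1 -1 -1 -1  2]
 [-4  1 -1  0 -1  0  1 -1  0  2  0 -2 -1 -2  1  0 -1]
 [-4  0  1  0  1  0  1  1  0  0  0 -1 -1  3  1 -1 -1]]
```

Call:
servo_tool:
  increments:
    - [0.45, 0.74, 0.03, 0.492, 0.2]
    - [0.45, 0.74, 0.03, 0.492, 0.2]
    - [0.45, 0.74, 0.03, 0.492, 0.2]
    - [0.45, 0.74, 0.03, 0.492, 0.2]
    - [0.45, 0.74, 0.03, 0.492, 0.2]
    - [0.45, 0.74, 0.03, 0.492, 0.2]
    - [0.45, 0.74, 0.03, 0.492, 0.2]
    - [0.45, 0.74, 0.03, 0.492, 0.2]
    - [0.45, 0.74, 0.03, 0.492, 0.2]
    - [0.45, 0.74, 0.03, 0.492, 0.2]
    - [0.45, 0.74, 0.03, 0.492, 0.2]
    - [0.45, 0.74, 0.03, 0.492, 0.2]
    - [0.45, 0.74, 0.03, 0.492, 0.2]
    - [0.45, 0.74, 0.03, 0.492, 0.2]
    - [0.45, 0.74, 0.03, 0.492, 0.2]
    - [0.45, 0.74, 0.03, 0.492, 0.2]
    - [0.45, 0.74, 0.03, 0.492, 0.2]

```text
clock: 52.43
tcp_pos: [0.4928, 0.4086, 0.2009]
tool_rot: [-3.102, 0.001, -1.639]
contact_force: [0.0, -0.5, -0.3]
width: 0.0344
finger_force: 0.0
```

Call:
servo_tool:
  increments:
    - [0.024, 0, -0.1, 0, 0.2]
    - [0.024, 0, -0.2, 0, 0.2]
    - [0.024, 0, -0.27, 0, 0.2]
    - [0.024, 0, -0.31, 0, 0.2]
    - [0.024, 0, -0.336, 0, 0.2]
    - [0.024, 0, -0.336, 0, 0.2]
    - [0.024, 0, -0.336, 0, 0.35]
    - [0.024, 0, -0.336, 0, 0.48]
    - [0.024, 0, -0.336, 0, 0.48]
    - [0.024, 0, -0.336, 0, 0.48]

```text
clock: 53.27
tcp_pos: [0.5003, 0.409, 0.1015]
tool_rot: [-3.1, 0.002, -1.637]
contact_force: [-0.3, -0.2, 0.3]
width: 0.0219
finger_force: 0.0
```

Call:
servo_tool:
  increments:
    - [0, 0, 0, -0.627, 0.48]
    - [0, 0, 0, -0.627, 0.48]
    - [0, 0, 0, -0.627, 0.48]
    - [0, 0, 0, -0.627, 0.48]
    - [0, 0, 0, -0.627, 0.48]
    - [0, 0, 0, -0.627, 0.48]
    - [0, 0, 0, -0.627, 0.48]
    - [0, 0, 0, -0.627, 0.48]
    - [0, 0, 0, -0.627, 0.48]
    - [0, 0, 0, -0.627, 0.48]
    - [0, 0, 0, -0.627, 0.48]
    - [0, 0, 0, -0.627, 0.48]
    - [0, 0, 0, -0.627, 0.48]
    - [0, 0, 0, -0.627, 0.48]
    - [0, 0, 0, -0.627, 0.48]
    - [0, 0, 0, -0.627, 0.48]
    - [0, 0, 0, -0.627, 0.48]
    - [0, 0, 0, -0.627, 0.48]

```text
clock: 54.77
tcp_pos: [0.5001, 0.4091, 0.1011]
tool_rot: [-3.103, 0.001, 2.68]
contact_force: [-0.1, 2.9, 2.3]
width: 0.0222
finger_force: 1.1
```

Call:
servo_tool:
  increments:
    - [0, 0, 0, 0, 0.55]
    - [0, 0, 0, 0, 0.6]
    - [0, 0, 0, 0, 0.65]
    - [0, 0, 0, 0, 0.68]
    - [0, 0, 0, 0, 0.69]
    - [0, 0, 0, 0, 0.69]

```text
clock: 55.27
tcp_pos: [0.5007, 0.4092, 0.1013]
tool_rot: [-3.104, 0.002, 2.677]
contact_force: [3.2, 4.1, 4.1]
width: 0.0137
finger_force: 19.8
```

Call:
servo_tool:
  increments:
    - [0, 0, 0, 0, 0.6]
    - [0, 0, 0, 0, 0.4]
    - [0, 0, 0, 0, 0.2]
    - [0, 0, 0, 0, 0.2]
    - [0, 0, 0.1, 0, 0.2]
    - [0, 0, 0.2, 0, 0.2]
    - [-0.3, -0.2, 0.35, 0, 0.2]
    - [-0.5, -0.4, 0.35, 0, 0.2]
    - [-0.6, -0.5, 0.35, 0, 0.2]
    - [-0.6, -0.5, 0.35, 0, 0.2]
    - [-0.6, -0.5, 0.35, 0, 0.2]

```text
clock: 56.18
tcp_pos: [0.3411, 0.2776, 0.2009]
tool_rot: [-3.1, 0.001, 2.677]
contact_force: [-0.4, 0.5, -0.2]
width: 0.0342
finger_force: 0.0
```

```bash
python3 -W ignore - <<'E'
from dial import *
im,P,h=dial(4);print(ctrl.read_state()['tcp_pos'])
cv2.imwrite('pics/t14.png',cv2.cvtColor(cv2.resize(im[170:245,70:335],None,fx=3,fy=3,interpolation=2),cv2.COLOR_RGB2BGR))
for n,bx in(('blue',(160,185,200,240)),('flux',(205,195,230,235)),('green',(240,186,275,225)),('upr',(280,180,312,215))): print(n,capxy(P,bx))
E
```

```text
n [-0.443  0.039  0.896] tilt 26.4 yaw of up -4.98
mark [0.5378 0.3951 0.0795] bar n 91 height 0.0307 bar centre [0.5004 0.4063 0.0929] foot [0.5132 0.4052 0.0669]
extent along 0.0409 across 0.0133 angle cw from up deg -162.2
mark rel: dist 0.0294 cw deg 15.7 (want 34.5mm, 19.5)
axis foot from mark [0.5097 0.4091 0.065 ] grip [0.4958 0.4103 0.0932]
[0.34262955 0.27870135 0.20165194]
blue (array([0.5154, 0.1792]), 0.0131, np.float64(0.0827))
flux (array([0.5287, 0.079 ]), 0.0131, np.float64(0.0829))
green (array([ 0.5417, -0.0394]), 0.0134, np.float64(0.0826))
upr (array([ 0.5551, -0.1452]), 0.0133, np.float64(0.0826))
```

View pics/t14.png

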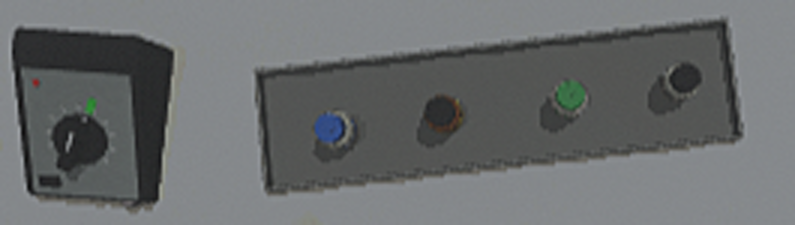

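The bar is at 17.8° clockwise from straight up, so the dial reads about 2.67. The picture shows the pointer end of the bar towards the green mark, and all four bottles standing. I'm handing in.

```bash
python3 -c "from station import ctrl;print(ctrl.finish_job())"
```

```text
the job is handed in; nothing more can be done
None
```

The job is handed in, with no verdict returned: both tipped bottles (blue and green; red was absent) and the flux bottle stand in the tray with the black-capped one, and the dial reads about 2.67 rad against the 2.70 mark; I never went near the spools after lifting out the flux, nor the multimeter, tip cleaner or iron stand, but did not re-measure them.

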